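# Clear the culture-lab bench: bottles, objective and rotor spacers to their places

## Robot

A 7-joint arm with a two-finger parallel gripper is mounted at the origin on the work surface. World frame = base frame: x ahead of the robot, y to its left, z up, the work surface at z = 0. Lengths are in m, angles in rad, forces in N, time in s.
With the tool pointing down it reaches from about 0.4 to 0.9 m from the base axis. Payload 5.5 kg.
Tool frame: the origin (TCP) lies at the very end of the fingers, on their centre line; the grasp point (between the pads) lies 19 mm behind it; z points along the fingers, y is the direction in which the jaws open and shut (so a half turn about z gives the same grasp; the last joint's range is limited). The gripper opens to 92 mm and grips with 3 to 60 N. Pads are 19 mm wide; open, the fingers measure 130 mm over their backs; the gripper's body (75 mm by 190 mm) begins 47 mm behind the grasp point.
Start: joints at [1.427, 0.501, -0.427, 1.55, 0.221, 1.138, -0.21], TCP at [0.257, -0.597, 0.187] pointing down, gripper open.
Joint ranges: [-2.88, 2.88], [-0.31, 2.03], [-1.54, 1.56], [0.2, 2.42], [-1.41, 4.55], [0.19, 2.02], [-2.57, 2.57]. Speed limits (rad/s): [2.57, 2.57, 3.14, 3.14, 3.14, 3.14, 3.14].

## Interface

Orientations are given as a unit quaternion [x, y, z, w].
In Python, from cell import get_obs, snapshot, close_job, spot_in, silhouettes, tip_of gives the robot as it stands.
- The arm moves only by the tool servo_tool, never from a script. Its arguments are lists of equal length, an entry for each row: "dp": the shift along the tool's x, y, z in units of 30 mm (1.0 is 30 mm), a list of three; "rotation": the turn, a rotation vector about the tool's x, y, z in rad, a list of three; "gripper": the finger opening in mm, from 0 to 91.8. A call has 1 to 10 rows; each row is the pose to reach, as a shift and turn from the pose measured when the call began, along the tool's axes at that moment; what a row does not reach only later rows make up. A row lasts 1/12 s, in which the tool goes at most 41.7 mm and 7.16 degrees, less where a joint would pass 70% of its speed; a pose out of reach is approached as far as the arm can. A call with a gripper value outside its range is refused whole. The fingers move at their own pace and stop on an object; "squeeze" is the grip in N (left out, the last holds). Time passes only in rows, so rows that repeat a pose let the fingers close. It gives the time, the measured TCP pose, the force and the opening at its end, in the units of the state.
- get_obs(): the state, without advancing time (a new reading comes with each control period).
- snapshot(name): name is "scene" or "side" or "wrist"; returns a dict with "pixels" (420x560x3 uint8, red, green, blue), "vfov" (degrees; the focal length in pixels is half the picture's height over the tangent of half this angle, whatever the lens; pixels are square), "cx", "cy" (the principal point, pixels), "cam_to_world" (4x4, takes a point from camera to world coordinates); the wrist camera has in their place "tool_from_camera" (4x4, takes a point from camera to tool coordinates, whose origin is the TCP and whose axes are the flange's). Camera axes: x right, y down, z forward; pixel columns grow to the right and rows downward; lengths in m; the calibration is good to about 2 mm. A picture is of the moment at which its call begins: read the wrist's pose just before it. There is no depth.
- close_job(): hands the job in, once; it reports no verdict.
Trained networks look in a picture, given as the dict that the camera call returned (one of the last four; its "shot" number tells which), for a name from the list of things; names that differ only in an ending like _2 or _b are one class to them, and where a whole thing is asked for, a point or a joint stands for the part that bears it (a point fixed in the world has none). Each returns a list of dicts, best first, with "p" (0 to 1); they miss things now and then, are a little off and sometimes report something else, mostly with a low value. They report only what shows in the picture. A call takes as long as a camera call.
- spot_in(picture, thing): "point" ([column, row] in pixels, amid what is visible of it).
- silhouettes(picture, thing): "pixels" (420x560 bool, what is visible of it) and "point" ([column, row] in pixels, amid what is visible of it).
- tip_of(picture, thing): "point" ([column, row] in pixels: a listed point, or the origin of a listed thing).
The state is a dict: "clock": time; "joints": joint angles; "qd": joint speeds; "effort": joint torques, N m; "position": TCP position; "ee_rot": TCP orientation; "wrist_force": force on the tool from outside, world axes, zero at the start; "moment": the same for the moment, N m; "finger_gap": finger opening in m.
Only numpy, scipy, OpenCV 4.12 (cv2) and the standard library are available. Lean on these libraries where they do the work, as an engineer would, in place of code of your own. Each camera call takes 0.05 s, during which the arm holds its last target.

## Task

Clear the bench after the run: stand both white media bottles, the tall one and the squat one, upright in the red basket, stand the microscope objective upright in the black box with the grey liner, and stack the two aluminium hat-shaped rotor spacers brim to brim in the middle of the steel tray. The spacer that stands on its narrow crown goes into the tray first, the way up it is now, and the one that stands on its brim goes on top of it, also the way up it is now, brim centred on brim. Leave the tube rack and the stack of dishes standing where they are.

Things in the scene. Friction and masses are not known exactly. Their poses are not given: they have to be found in the camera images.
- spacer_crown_down_mid (a point): Aluminium hat-shaped spacer (a round crown with a wider round brim, 40 mm high in all, about 130 g) standing upside down on its crown: the brim, 60 mm in diameter and 8 mm thick, is on top (32 to 40 mm above its foot) and shows a wide dark bore, 28 mm; the crown below is 38 mm in diameter. This point is on its axis, half-way up: 20 mm above its foot. Its z axis points up at the start.
- spacer_crown_up_mid (a point): The same hat-shaped aluminium spacer the other way up, standing on its brim: the brim, 60 mm in diameter and 8 mm thick, lies at the bottom and the crown, 38 mm in diameter, rises from 8 to 40 mm above its foot, with a dark bore of 22 mm in its top. This point is on its axis, half-way up: 20 mm above its foot. Its z axis points up at the start.
- bottle_tall_mid (a point): Tall white plastic media bottle with a narrower blue screw cap, 92 mm high in all, about 120 g: round body 44 mm in diameter up to 66 mm above its foot, cap 30 mm in diameter from 74 to 92 mm. Closed and rigid. This point is on its axis, half-way up: 46 mm above its foot. Its z axis points up at the start.
- bottle_squat_mid (a point): Squat white plastic media bottle with a broad blue screw cap, 58 mm high in all, about 110 g: round body 54 mm in diameter up to 36 mm above its foot, cap 44 mm in diameter from 44 to 58 mm. Closed and rigid. This point is on its axis, half-way up: 29 mm above its foot. Its z axis points up at the start.
- objective_mid (a point): Microscope objective, a small steel barrel with black bands standing on its flat end, nose up, 46 mm high, about 120 g: 28 mm in diameter up to 30 mm above its foot, then tapering to 14 mm at the top. This point is on its axis, half-way up: 23 mm above its foot. Its z axis points up at the start.
- basket: Red plastic basket with white slots in its sides, open on top, fixed to the bench: 120 mm (its x) by 150 mm (its y) outside, 32 mm high, walls and floor 4 mm thick. Both bottles go here side by side along its y. Origin: centre of its underside, on the bench; z up.
- tray: Square shallow stainless-steel tray, fixed to the bench: 140 by 140 mm outside, 12 mm high, walls and floor 4 mm thick. The spacers are stacked in its middle. Origin: centre of its underside, on the bench; z up, x and y along its sides.
- lens_box: Small square black open box with a thin grey liner, fixed to the bench: 90 by 90 mm outside, 18 mm high, walls and floor 4 mm thick. The objective goes here. Origin: centre of its underside, on the bench; z up, x and y along its sides.
- tube_rack: Bystander, loose: grey tube rack, 44 mm (its x) by 84 mm (its y), with eight orange-capped tubes, 60 mm high in all. Leave it alone. Origin: centre of its underside; z up.
- dishes: Bystander, loose: stack of three small round culture dishes with white lids, 60 mm in diameter, 39 mm high in all. Leave it alone. Origin: centre of its underside; z up.

How it is judged:
By the outcome, as a careful person would: the job done as asked, in the order asked, and still so for the second after the job is handed in, with the robot touching nothing.
It also fails if it takes over 125 s, if anything falls off the work surface, if the arm or the gripper's body presses on something with over 40 N, if the wrist force passes 120 N, or if a joint passes its speed limit or range.

## Working session

There is one attempt and no reset: what is moved stays moved. The work goes in short steps, Python scripts to look and compute and a tool call to move; the robot and the scene stay as the last step left them, time stands still between calls to the robot, and variables do not carry over. Pictures are saved under pics/ and viewed, and the job is handed in when it is done.

Besides the shell and the picture viewer there is one more tool, called after "Request:" by a JSON object that holds its "method" and its "body", one argument or row to a line. servo_tool: Moves the arm, as the interface text tells. Its arguments: {"type":"object","properties":{"dp":{"type":"array"},"rotation":{"type":"array"},"gripper":{"type":"array"},"squeeze":{"type":"number"}},"required":["dp","rotation","gripper"]}

```bash
mkdir -p pics; ls; cat > h.py <<'E'
import numpy as np, cv2, pickle
from scipy.spatial.transform import Rotation as R
from cell import *
def save(p,n): cv2.imwrite(f'pics/{n}.png',cv2.cvtColor(p['pixels'],cv2.COLOR_RGB2BGR))
def c2w(p,o=None):
    if 'cam_to_world' in p: return np.array(p['cam_to_world'])
    T=np.eye(4);T[:3,:3]=R.from_quat(o['ee_rot']).as_matrix();T[:3,3]=o['position'];return T@np.array(p['tool_from_camera'])
def ray(p,uv,o=None):
    h=p['pixels'].shape[0];f=h/2/np.tan(np.radians(p['vfov'])/2)
    T=c2w(p,o);d=T[:3,:3]@np.array([(uv[0]-p['cx'])/f,(uv[1]-p['cy'])/f,1]);return T[:3,3],d
def atz(p,uv,z,o=None):
    c,d=ray(p,uv,o);return c+d*(z-c[2])/d[2]
def proj(p,X,o=None):
    h=p['pixels'].shape[0];f=h/2/np.tan(np.radians(p['vfov'])/2)
    q=np.linalg.inv(c2w(p,o))@np.append(X,1);return np.array([p['cx']+f*q[0]/q[2],p['cy']+f*q[1]/q[2]])
Z={'spacer_crown_down_mid':.02,'spacer_crown_up_mid':.02,'bottle_tall_mid':.046,'bottle_squat_mid':.029,'objective_mid':.023,'basket':0,'tray':0,'lens_box':0,'tube_rack':0,'dishes':0}
def st():
    o=get_obs();print({k:np.round(o[k],4).tolist() for k in('clock','position','ee_rot','wrist_force','finger_gap','joints')});return o
E
python3 - <<'E'
from h import *
o=st()
print(R.from_quat(o['ee_rot']).as_matrix().round(3))
for n in('scene','side','wrist'):
    p=snapshot(n);save(p,n+'0');print(n,p['vfov'],p['cx'],p['cy'],{k for k in p},c2w(p,o).round(3).tolist())
    for t in Z:
        r=tip_of(p,t)
        print(t,[(np.round(x['point'],1).tolist(),round(x['p'],2),atz(p,x['point'],Z[t],o).round(4).tolist()) for x in r[:2]])
E
```

```text
pics
{'clock': 0.0, 'position': [0.2568, -0.5963, 0.1859], 'ee_rot': [0.9794, 0.202, -0.0002, -0.001], 'wrist_force': [-1.0472, -0.5324, 0.1487], 'finger_gap': 0.0921, 'joints': [1.4272, 0.5018, -0.4268, 1.5514, 0.2208, 1.1383, -0.2103]}
[[ 0.918  0.396 -0.001]
 [ 0.396 -0.918  0.002]
 [ 0.    -0.002 -1.   ]]
scene 54.10827082221529 279.8599280361698 207.2903790798597 {'pixels', 'cam_to_world', 'shot', 'cx', 'vfov', 'cy'} [[-0.136, 0.676, -0.724, 1.136], [0.991, 0.08, -0.112, 0.108], [-0.018, -0.732, -0.681, 0.655], [0.0, 0.0, 0.0, 1.0]]
spacer_crown_down_mid [([358.8, 211.8], 0.88, [0.4544, 0.1806, 0.02])]
spacer_crown_up_mid [([403.8, 189.6], 0.78, [0.3653, 0.2859, 0.02]), ([359.5, 209.7], 0.33, [0.4474, 0.1822, 0.02])]
bottle_tall_mid [([211.9, 196.7], 0.6, [0.4715, -0.1488, 0.046])]
bottle_squat_mid [([177.6, 170.8], 0.85, [0.3677, -0.2663, 0.029])]
objective_mid [([288.9, 201.4], 0.52, [0.4416, 0.0219, 0.023])]
basket [([263.2, 279.6], 0.83, [0.6505, -0.0039, 0.0])]
tray [([450.3, 252.6], 0.96, [0.5344, 0.3702, 0.0]), ([402.6, 190.7], 0.63, [0.3456, 0.2883, 0.0])]
lens_box [([10
[... 852 characters left out ...]
696, -0.1331, 0.023])]
basket [([352.4, 226.1], 0.82, [0.654, -0.0166, 0.0])]
tray [([286.4, 155.2], 0.63, [0.5296, 0.3706, 0.0])]
lens_box [([327.6, 367.8], 0.64, [0.5504, -0.3705, -0.0])]
tube_rack [([355.3, 283.3], 0.81, [0.6238, -0.1988, -0.0])]
dishes [([328.9, 182.6], 0.68, [0.6321, 0.1894, 0.0])]
wrist 71.33453396805044 280.0400702448731 209.202925897395 {'pixels', 'shot', 'cx', 'vfov', 'cy', 'tool_from_camera'} [[0.395, -0.883, -0.252, 0.324], [-0.919, -0.381, -0.107, -0.568], [-0.002, 0.273, -0.962, 0.384], [0.0, 0.0, 0.0, 1.0]]
spacer_crown_down_mid []
spacer_crown_up_mid []
bottle_tall_mid []
bottle_squat_mid []
objective_mid []
basket []
tray []
lens_box []
tube_rack []
dishes []
```

View pics/scene0.png

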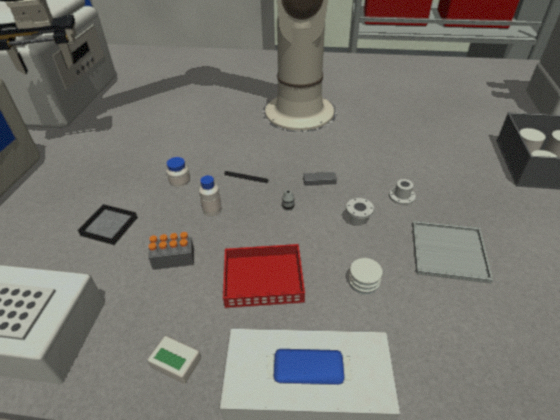

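View pics/side0.png

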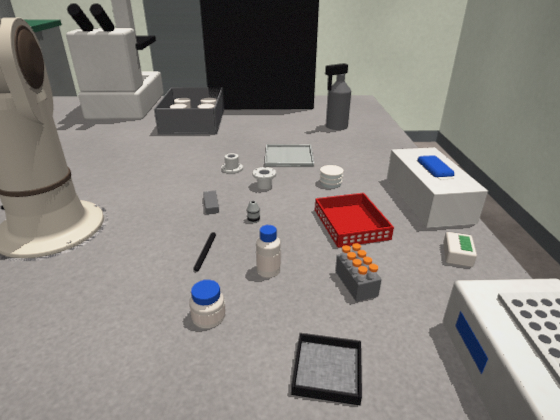

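The scene view shows the squat bottle near (177,171), tall (211,196), objective (288,200), crown-down spacer (359,210), crown-up spacer (403,190), basket (263,275), tray (450,250) and lens box (108,224). The side view agrees. Next I'll zoom in for the yaws.

```bash
cat > poses.py <<'E'
from h import *
from scipy.optimize import least_squares
dims={'basket':(.12,.15,.032),'tray':(.14,.14,.012),'lens_box':(.09,.09,.018)}
init={'basket':(.652,-.01),'tray':(.532,.37),'lens_box':(.546,-.373)}
def hull(p,t,x,y,a):
    w,l,h=dims[t];pts=[]
    for z in(0,h):
        for sx,sy in((1,1),(1,-1),(-1,-1),(-1,1)):
            X=np.array([x+np.cos(a)*sx*w/2-np.sin(a)*sy*l/2,y+np.sin(a)*sx*w/2+np.cos(a)*sy*l/2,z]);pts.append(proj(p,X))
    return cv2.convexHull(np.array(pts,np.float32))[:,0]
def mask(p,t,v):
    m=np.zeros((420*4,560*4),np.uint8);cv2.fillConvexPoly(m,np.round(hull(p,t,*v)*4+1.5).astype(int),255)
    return cv2.resize(m,(560,420),interpolation=cv2.INTER_AREA)/255.
P=[snapshot(n) for n in('scene','side')]
from scipy.optimize import minimize
for t in dims:
    S=[]
    for p in P:
        r=silhouettes(p,t);r=[q for q in r if np.linalg.norm(np.array(q['point'])-proj(p,[*init[t],0]))<40]
        if r: S.append((p,r[0]['pixels'].astype(float)));print(t,r[0]['p'],r[0]['pixels'].sum())
    def cost(v,S=S): return sum(np.abs(mask(p,t,v)-s).sum() for p,s in S)
    for SS in (S,S[:1],S[1:]):
        best=min((minimize(cost,[*init[t],a],args=(SS,),method='Nelder-Mead',options=dict(initial_simplex=[[init[t][0]+i,init[t][1]+j,a+k] for i,j,k in((0,0,0),(.01,0,0),(0,.01,0),(0,0,.15))])) for a in np.arange(-.7,.75,.35)),key=lambda r:r.fun)
        print(t,best.x.round(4),round(best.fun))
for p,n,c in((P[0],'scene',(90,150,420,170)),(P[1],'side',(190,140,210,260))):
    x,y,w,h=c;s=800/w if w>h*1.33 else 600/h
    cv2.imwrite(f'pics/{n}z.png',cv2.cvtColor(cv2.resize(p['pixels'][y:y+h,x:x+w],None,fx=s,fy=s,interpolation=cv2.INTER_CUBIC),cv2.COLOR_RGB2BGR))
E
python3 poses.py
```

```text
basket 0.98 4776
basket 0.65 2972
basket [ 0.6502 -0.0047  0.1973] 246
basket [ 0.6495 -0.0048  0.2046] 99
basket [ 0.6512 -0.0049  0.1918] 114
tray 0.9 3924
tray 0.56 1082
tray [0.5326 0.3661 1.5385] 168
tray [0.5325 0.3663 1.538 ] 67
tray [ 0.5364  0.3627 -0.0288] 45
lens_box 0.84 1465
lens_box 0.85 4238
lens_box [ 0.5485 -0.3737 -0.1954] 211
lens_box [ 0.5471 -0.3737 -0.1966] 62
lens_box [ 0.5488 -0.374  -0.1952] 127
```

```bash
cat > objs.py <<'E'
from h import *
from scipy.optimize import minimize
# profile: list of (z, r)
PR={'spacer_crown_down_mid':[(0,19),(32,19),(32,30),(40,30)],'spacer_crown_up_mid':[(0,30),(8,30),(8,19),(40,19)],
'bottle_tall_mid':[(0,22),(66,22),(74,15),(92,15)],'bottle_squat_mid':[(0,27),(36,27),(44,22),(58,22)],'objective_mid':[(0,14),(30,14),(46,7)]
,'dishes':[(0,30),(39,30)]}
A=np.linspace(0,2*np.pi,40,endpoint=False)
def omask(p,t,x,y,o=None,z0=0):
    m=np.zeros((420*4,560*4),np.uint8);pr=PR[t]
    for (za,ra),(zb,rb) in zip(pr[:-1],pr[1:]):
        pts=[proj(p,[x+r*np.cos(a)/1e3,y+r*np.sin(a)/1e3,z0+z/1e3],o) for z,r in((za,ra),(zb,rb)) for a in A]
        cv2.fillConvexPoly(m,np.round(cv2.convexHull(np.array(pts,np.float32))[:,0]*4+1.5).astype(int),255)
    return cv2.resize(m,(560,420),interpolation=cv2.INTER_AREA)/255.
def fit(SS,t,x0,z0=0):
    cost=lambda v:sum(np.abs(omask(p,t,*v,o,z0)-s).sum() for p,s,o in SS)
    b=minimize(cost,x0,method='Nelder-Mead',options=dict(initial_simplex=[[x0[0],x0[1]],[x0[0]+.012,x0[1]],[x0[0],x0[1]+.012]],xatol=2e-4,fatol=1))
    return b.x,b.fun
def sil(p,t,x0,z=.02,o=None,tol=30):
    r=[q for q in silhouettes(p,t) if np.linalg.norm(np.array(q['point'])-proj(p,[*x0,z],o))<tol]
    return r[0] if r else None
if __name__=='__main__':
    I={'spacer_crown_down_mid':(.455,.178),'spacer_crown_up_mid':(.366,.287),'bottle_tall_mid':(.4715,-.153),'bottle_squat_mid':(.372,-.267),'objective_mid':(.44,.012),'dishes':(.628,.193)}
    P=[snapshot(n) for n in('scene','side')]
    for t in I:
        S=[]
        for p in P:
            r=sil(p,t,I[t])
            if r: S.append((p,r['pixels'].astype(float),None))
            print(t,r and (r['p'],r['pixels'].sum()))
        for SS in([S] if len(S)<2 else [S,S[:1],S[1:]]):
            if SS:
                x,f=fit(SS,t,I[t]);print('  ',x.round(4),round(f))
    for p,n,c in((P[0],'scene',(90,150,420,170)),(P[1],'side',(190,140,210,260))):
        x,y,w,h=c;s=800/w if w>h*1.33 else 600/h
        cv2.imwrite(f'pics/{n}z.png',cv2.cvtColor(cv2.resize(p['pixels'][y:y+h,x:x+w],None,fx=s,fy=s,interpolation=cv2.INTER_CUBIC),cv2.COLOR_RGB2BGR))
E
python3 objs.py
```

```text
spacer_crown_down_mid (0.79, np.int64(605))
spacer_crown_down_mid (0.64, np.int64(363))
   [0.4606 0.1783] 72
   [0.4599 0.1785] 27
   [0.4622 0.1782] 38
spacer_crown_up_mid (0.89, np.int64(534))
spacer_crown_up_mid (0.53, np.int64(316))
   [0.3695 0.283 ] 75
   [0.3683 0.2831] 21
   [0.3721 0.2816] 28
bottle_tall_mid (0.64, np.int64(713))
bottle_tall_mid (0.67, np.int64(1095))
   [ 0.4685 -0.1561] 142
   [ 0.4646 -0.1583] 50
   [ 0.4685 -0.155 ] 76
bottle_squat_mid (0.74, np.int64(530))
bottle_squat_mid (0.75, np.int64(1426))
   [ 0.3713 -0.267 ] 156
   [ 0.3691 -0.2677] 69
   [ 0.3717 -0.2666] 80
objective_mid (0.72, np.int64(205))
objective_mid (0.61, np.int64(209))
   [0.436  0.0177] 67
   [0.4358 0.0177] 18
   [0.4356 0.0177] 49
dishes (0.91, np.int64(1002))
dishes (0.65, np.int64(463))
   [0.6324 0.1907] 116
   [0.6311 0.1914] 51
   [0.635  0.1916] 46
```

View pics/scenez.png

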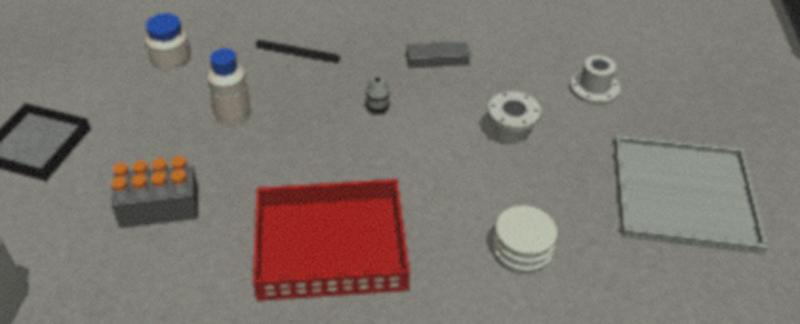

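```bash
cat >> h.py <<'E'
def go(x,y,z,phi):
    o=get_obs();M=R.from_quat(o['ee_rot']).as_matrix();a=np.radians(phi)
    yt=np.array([np.cos(a),np.sin(a),0]);zt=np.array([0,0,-1.]);xt=np.cross(yt,zt)
    T=np.stack([xt,yt,zt],1);d=M.T@(np.array([x,y,z])-o['position'])/.03
    rv=R.from_matrix(M.T@T).as_rotvec()
    print('t',round(o['clock'],2),'pos',np.round(o['position'],4),'phi',round(np.degrees(np.arctan2(M[1,1],M[0,1])),1),'gap',round(o['finger_gap'],4),'F',np.round(o['wrist_force'],1),'-> dp',d.round(3).tolist(),'rot',rv.round(3).tolist(),'rows>=',int(np.ceil(max(np.linalg.norm(d)*30/41.7,np.degrees(np.linalg.norm(rv))/7.16))))
E
python3 -c "
from h import *
go(.371,-.267,.17,-35.7)"
```

```text
t 2.75 pos [ 0.2573 -0.5969  0.1869] phi -66.7 gap 0.092 F [-0.7  0.6  0.7] -> dp [7.834, -8.6, 0.565] rot [0.0, -0.0, -0.541] rows>= 9
```

Request:
{"method": "servo_tool", "body": {
  "dp": [
    [7.83, -8.6, 0.56],
    [7.83, -8.6, 0.56],
    [7.83, -8.6, 0.56],
    [7.83, -8.6, 0.56],
    [7.83, -8.6, 0.56],
    [7.83, -8.6, 0.56],
    [7.83, -8.6, 0.56],
    [7.83, -8.6, 0.56],
    [7.83, -8.6, 0.56],
    [7.83, -8.6, 0.56]
  ],
  "rotation": [
    [0, 0, -0.54],
    [0, 0, -0.54],
    [0, 0, -0.54],
    [0, 0, -0.54],
    [0, 0, -0.54],
    [0, 0, -0.54],
    [0, 0, -0.54],
    [0, 0, -0.54],
    [0, 0, -0.54],
    [0, 0, -0.54]
  ],
  "gripper": [91.8, 91.8, 91.8, 91.8, 91.8, 91.8, 91.8, 91.8, 91.8, 91.8]
}}

```text
clock: 3.58
position: [0.3726, -0.2623, 0.1705]
ee_rot: [0.888, 0.459, 0.0, 0.0]
wrist_force: [0.1, -0.5, -0.5]
finger_gap: 0.0917
```

```bash
cat > look.py <<'E'
import sys
from objs import *
# look.py thing x y tag [z0]
t,x,y,tag=sys.argv[1],float(sys.argv[2]),float(sys.argv[3]),sys.argv[4]
z0=float(sys.argv[5]) if len(sys.argv)>5 else 0
o=get_obs();p=snapshot('wrist');save(p,tag)
r=sil(p,t,(x,y),z0+.02,o,90)
if r:
    v,f=fit([(p,r['pixels'].astype(float),o)],t,(x,y),z0);print(t,r['p'],r['pixels'].sum(),'fit',v.round(4),round(f))
else: print('none')
E
python3 look.py bottle_squat_mid .371 -.267 w1; python3 -c "
from h import *
go(.371,-.267,.016,-35.7)"
```

```text
bottle_squat_mid 0.71 1814 fit [ 0.371  -0.2674] 56
t 3.68 pos [ 0.3711 -0.2671  0.1705] phi -35.7 gap 0.0918 F [0.1 0.1 0.1] -> dp [0.005, -0.01, 5.149] rot [0.001, 0.001, 0.001] rows>= 4
```

View pics/w1.png

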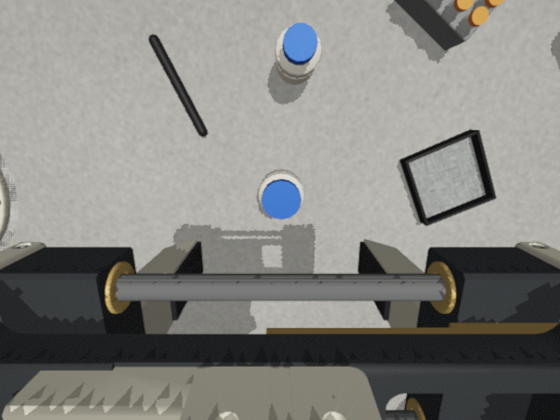

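The wrist view shows the squat bottle at (281,195), between the fingers' plane. The fit matches to under 1 mm, so I descend and grip.

Request:
{"method": "servo_tool", "body": {
  "dp": [
    [0, 0, 1.3],
    [0, 0, 2.6],
    [0, 0, 3.7],
    [0, 0, 4.5],
    [0, 0, 5.0],
    [0, 0, 5.15],
    [0, 0, 5.15],
    [0, 0, 5.15],
    [0, 0, 5.15],
    [0, 0, 5.15]
  ],
  "rotation": [
    [0, 0, 0],
    [0, 0, 0],
    [0, 0, 0],
    [0, 0, 0],
    [0, 0, 0],
    [0, 0, 0],
    [0, 0, 0],
    [0, 0, 0],
    [0, 0, 0],
    [0, 0, 0]
  ],
  "gripper": [91.8, 91.8, 91.8, 91.8, 91.8, 91.8, 91.8, 60, 50, 40],
  "squeeze": 25
}}

```text
clock: 4.52
position: [0.372, -0.2684, 0.0172]
ee_rot: [0.89, 0.456, 0.0, 0.002]
wrist_force: [-1.3, 0.6, -0.1]
finger_gap: 0.0761
```

Request:
{"method": "servo_tool", "body": {
  "dp": [
    [0, 0, 0],
    [0, 0, 0],
    [0, 0, 0],
    [0, 0, 0],
    [0, 0, 0],
    [0, 0, 0]
  ],
  "rotation": [
    [0, 0, 0],
    [0, 0, 0],
    [0, 0, 0],
    [0, 0, 0],
    [0, 0, 0],
    [0, 0, 0]
  ],
  "gripper": [40, 40, 40, 40, 40, 40]
}}

```text
clock: 5.02
position: [0.3715, -0.2682, 0.0172]
ee_rot: [0.89, 0.456, -0.0, 0.002]
wrist_force: [-1.3, 0.6, 3.4]
finger_gap: 0.041
```

```bash
python3 -c "
from h import *
go(.6568,-.0383,.12,11.4)"
```

```text
t 5.02 pos [ 0.3715 -0.2682  0.0172] phi -35.7 gap 0.041 F [-1.3  0.6  3.4] -> dp [11.765, 3.263, -3.439] rot [0.002, 0.003, -0.822] rows>= 10
```

```bash
python3 - <<'E'
from h import *
for n in('wrist','side','scene'):
    p=snapshot(n);save(p,n+'_g1')
    if n!='wrist':
        x,y=[int(v) for v in proj(p,[.371,-.267,.03])];x0=max(x-70,0);y0=max(y-60,0)
        cv2.imwrite(f'pics/{n}_g1.png',cv2.cvtColor(cv2.resize(p['pixels'][y0:y0+110,x0:x0+140],None,fx=5,fy=5,interpolation=cv2.INTER_CUBIC),cv2.COLOR_RGB2BGR))
E
```

```text
(no output)
```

View pics/side_g1.png

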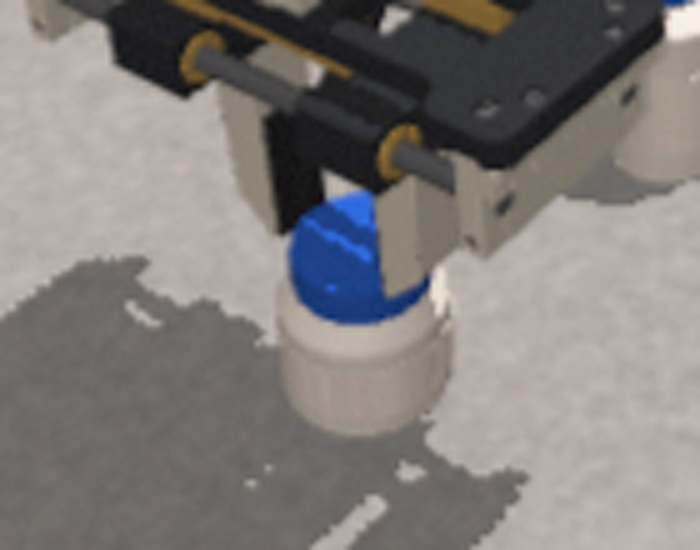

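View pics/wrist_g1.png

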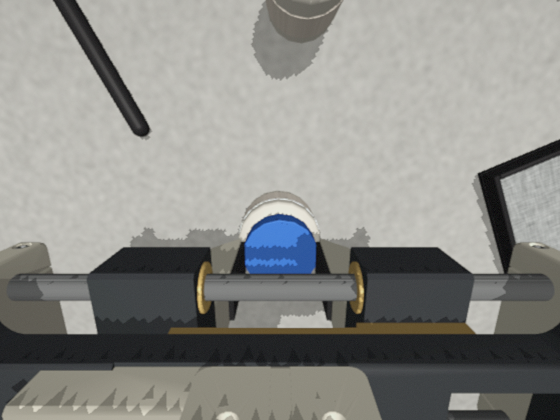

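```bash
python3 - <<'E'
from h import *
o=st();M=R.from_quat(o['ee_rot']).as_matrix()
for n in('side','scene','wrist'):
    p=snapshot(n);img=p['pixels'].copy()
    img=cv2.cvtColor(img,cv2.COLOR_RGB2BGR)
    s=4; 
    x,y=proj(p,o['position'],o);x0=int(max(min(x-80,560-160),0));y0=int(max(min(y-80,420-130),0))
    c=cv2.resize(img[y0:y0+130,x0:x0+160],None,fx=s,fy=s,interpolation=cv2.INTER_CUBIC)
    g=o['finger_gap']/2
    for dz in(0,-.019,-.066):
        for dy,col in((0,(0,0,255)),(g,(0,255,0)),(-g,(255,0,255))):
            q=(proj(p,o['position']+M@[0,dy,dz],o)-[x0,y0])*s;cv2.circle(c,tuple(int(v) for v in q),4,col,-1)
    cv2.imwrite(f'pics/{n}_g2.png',c)
E
```

```text
{'clock': 5.1667, 'position': [0.374, -0.2696, 0.0184], 'ee_rot': [0.8897, 0.4566, 0.001, 0.0036], 'wrist_force': [0.002, 0.0092, 7.5977], 'finger_gap': 0.04, 'joints': [1.0663, 0.4641, -0.5909, 2.1386, 0.4304, 0.647, -0.4459]}
```

View pics/side_g2.png

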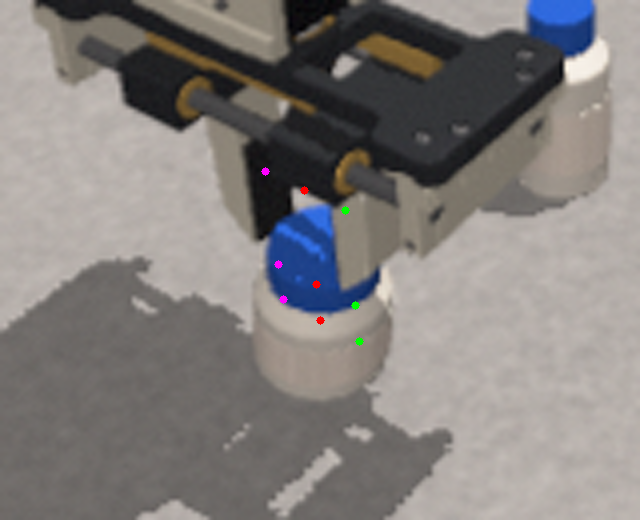

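View pics/scene_g2.png

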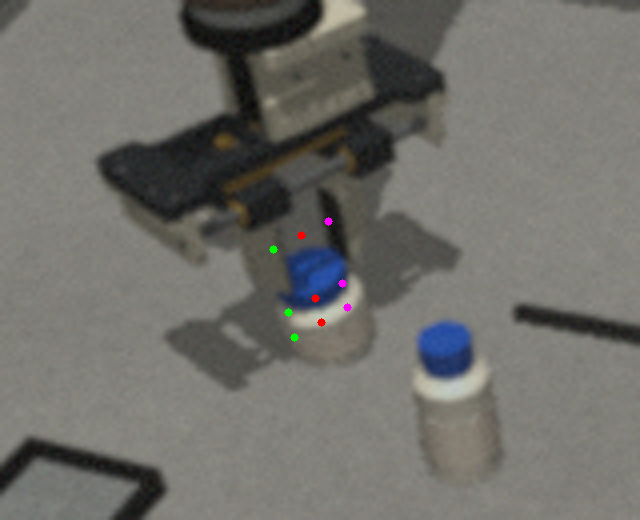

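View pics/wrist_g2.png

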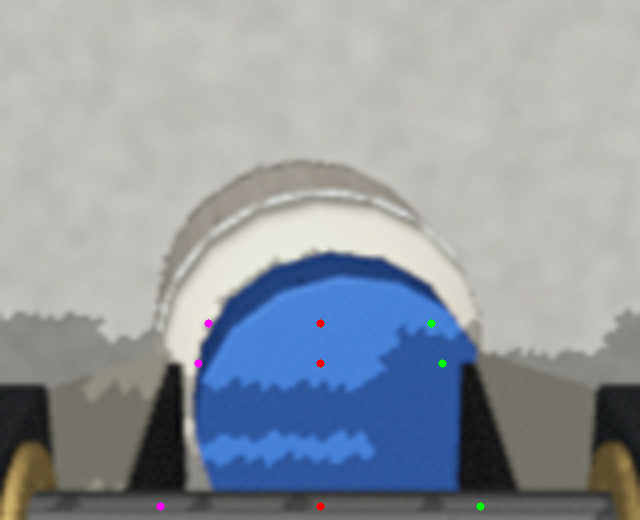

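The picture shows the fingertips at cap height and the gap at 40 mm with nothing between the fingers. So the real fingertips sit well above the reported TCP. I'll back off upward and measure this.

Request:
{"method": "servo_tool", "body": {
  "dp": [
    [0, 0, -0.5],
    [0, 0, -1.5],
    [0, 0, -3],
    [0, 0, -4],
    [0, 0, -4],
    [0, 0, -4]
  ],
  "rotation": [
    [0, 0, 0],
    [0, 0, 0],
    [0, 0, 0],
    [0, 0, 0],
    [0, 0, 0],
    [0, 0, 0]
  ],
  "gripper": [40, 40, 40, 40, 40, 40]
}}

```text
clock: 5.82
position: [0.3746, -0.2704, 0.1403]
ee_rot: [0.89, 0.456, 0.001, 0.006]
wrist_force: [-1.1, -0.6, -1.1]
finger_gap: 0.04
```

```bash
python3 - <<'E'
from h import *
o=st();M=R.from_quat(o['ee_rot']).as_matrix()
for n in('side','scene','wrist'):
    p=snapshot(n);img=cv2.cvtColor(p['pixels'],cv2.COLOR_RGB2BGR)
    s=4
    x,y=proj(p,o['position'],o);x0=int(max(min(x-80,560-160),0));y0=int(max(min(y-100,420-140),0))
    c=cv2.resize(img[y0:y0+140,x0:x0+160],None,fx=s,fy=s,interpolation=cv2.INTER_CUBIC)
    g=o['finger_gap']/2
    for dz in(0,-.019,-.04,-.066):
        for dy,col in((0,(0,0,255)),(g,(0,255,0)),(-g,(255,0,255))):
            q=(proj(p,o['position']+M@[0,dy,dz],o)-[x0,y0])*s;cv2.circle(c,tuple(int(v) for v in q),3,col,-1)
    cv2.imwrite(f'pics/{n}_g3.png',c);print(n,x0,y0)
E
```

```text
{'clock': 5.8167, 'position': [0.3746, -0.2704, 0.1403], 'ee_rot': [0.8898, 0.4563, 0.0014, 0.006], 'wrist_force': [-1.0595, -0.5576, -1.1473], 'finger_gap': 0.04, 'joints': [1.2056, 0.2524, -0.7228, 2.0557, 0.2191, 0.895, -0.261]}
side 121 145
scene 85 34
wrist 200 131
```

View pics/side_g3.png

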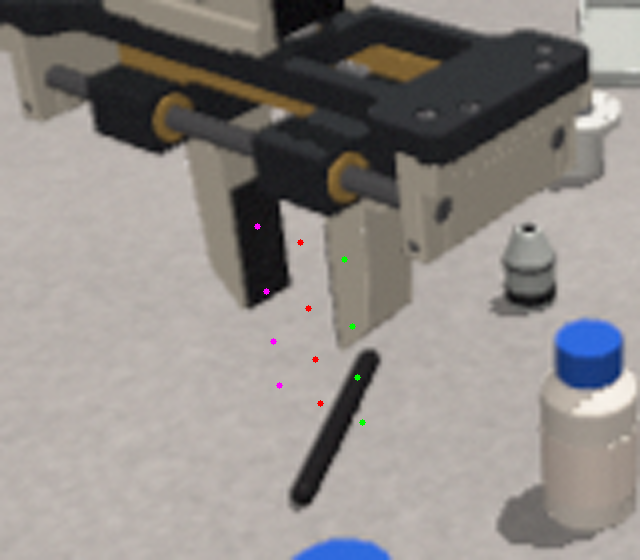

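View pics/scene_g3.png

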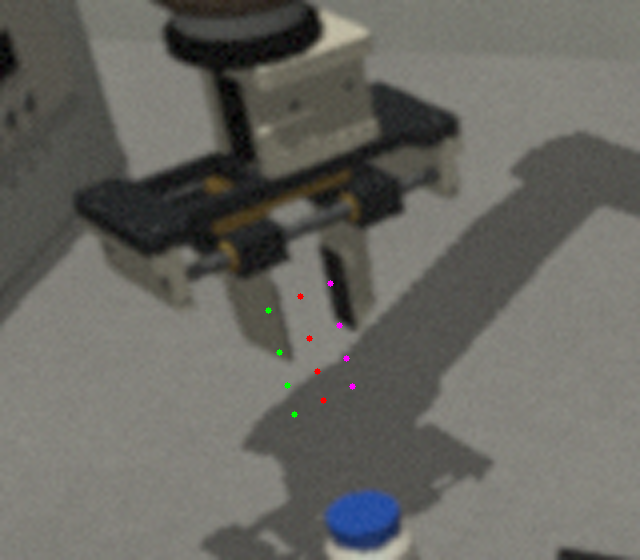

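View pics/wrist_g3.png

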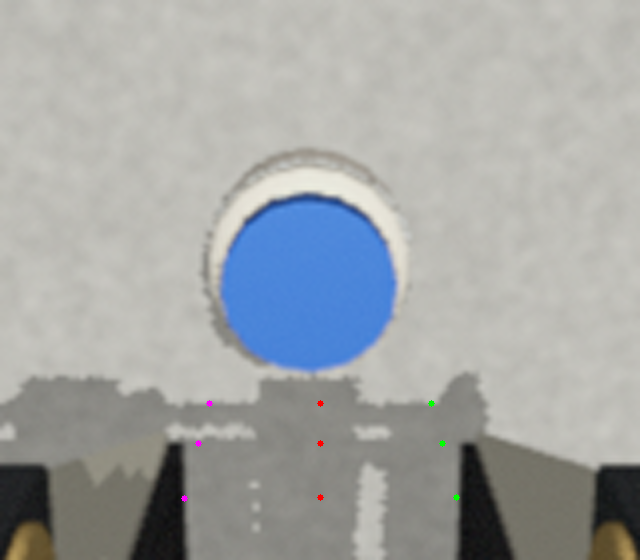

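```bash
python3 - <<'E'
from h import *
from scipy.optimize import least_squares
o=get_obs();M=R.from_quat(o['ee_rot']).as_matrix()
ps=snapshot('side');pc=snapshot('scene');pw=snapshot('wrist')
f=lambda u,x0,y0:np.array([(u[0]+.5)/4-.5+x0,(u[1]+.5)/4-.5+y0])
for nm,a,b in(('+x',(288,290),(355,329)),('-x',(248,306),(333,320))):
    a=f(a,121,145);b=f(b,85,34)
    r=least_squares(lambda X:np.r_[proj(ps,X)-a,proj(pc,X)-b],o['position'])
    print(nm,'tool coords mm',(M.T@(r.x-o['position'])*1e3).round(1),r.fun.round(2))
# +y finger inner edge: side (345,348) scene(290,360): +x? 
for X in([.0095,.02,-.04],[.0095,.02,-.038],[.0095,.02,-.043],[.0095,-.02,-.04]):
    print(X,((proj(pw,o['position']+M@X,o)-[200,131]+.5)*4-.5).round(0))
E
```

```text
+x tool coords mm [  8.9 -18.  -40.7] [-0.67 -0.86 -0.69  1.61]
-x tool coords mm [ -9.3 -17.8 -42.6] [-0.14 -0.19 -0.15  0.36]
[0.0095, 0.02, -0.04] [460. 439.]
[0.0095, 0.02, -0.038] [459. 434.]
[0.0095, 0.02, -0.043] [463. 447.]
[0.0095, -0.02, -0.04] [184. 439.]
```

```bash
sed -i 's/^def go(x,y,z,phi):/def go(x,y,z,phi):  # z of real fingertips\n    z=z-.041/' h.py
python3 look.py bottle_squat_mid .371 -.267 w2; python3 -c "
from h import *
go(.371,-.267,.017,-35.7)"
```

```text
bottle_squat_mid 0.75 2223 fit [ 0.3708 -0.267 ] 80
t 6.22 pos [ 0.3728 -0.2684  0.1374] phi -35.7 gap 0.0397 F [-0.3  0.3 -0. ] -> dp [0.008, -0.102, 5.38] rot [0.005, 0.001, 0.001] rows>= 4
```

Request:
{"method": "servo_tool", "body": {
  "dp": [
    [0, -0.1, 0],
    [0, -0.1, 0],
    [0, -0.1, 0],
    [0, -0.1, 0],
    [0, -0.1, 0],
    [0, -0.1, 0],
    [0, -0.1, 0.5],
    [0, -0.1, 1],
    [0, -0.1, 1.5],
    [0, -0.1, 1.8]
  ],
  "rotation": [
    [0.005, 0, 0],
    [0.005, 0, 0],
    [0.005, 0, 0],
    [0.005, 0, 0],
    [0.005, 0, 0],
    [0.005, 0, 0],
    [0.005, 0, 0],
    [0.005, 0, 0],
    [0.005, 0, 0],
    [0.005, 0, 0]
  ],
  "gripper": [91.8, 91.8, 91.8, 91.8, 91.8, 91.8, 91.8, 91.8, 91.8, 91.8]
}}

```text
clock: 7.05
position: [0.3699, -0.2665, 0.0822]
ee_rot: [0.89, 0.457, -0.001, -0.0]
wrist_force: [0.7, 0.4, -0.3]
finger_gap: 0.0914
```

```bash
python3 -c "
from h import *
go(.371,-.267,.017,-35.7)"
```

```text
t 7.05 pos [ 0.3699 -0.2665  0.0822] phi -35.7 gap 0.0914 F [ 0.7  0.4 -0.3] -> dp [0.012, 0.043, 3.54] rot [-0.001, 0.001, 0.001] rows>= 3
```

Request:
{"method": "servo_tool", "body": {
  "dp": [
    [0, 0.04, 1],
    [0, 0.04, 2],
    [0, 0.04, 2.7],
    [0, 0.04, 3.2],
    [0, 0.04, 3.5],
    [0, 0.04, 3.54],
    [0, 0.04, 3.54],
    [0, 0.04, 3.54],
    [0, 0.04, 3.54],
    [0, 0.04, 3.54]
  ],
  "rotation": [
    [0, 0, 0],
    [0, 0, 0],
    [0, 0, 0],
    [0, 0, 0],
    [0, 0, 0],
    [0, 0, 0],
    [0, 0, 0],
    [0, 0, 0],
    [0, 0, 0],
    [0, 0, 0]
  ],
  "gripper": [91.8, 91.8, 91.8, 91.8, 91.8, 91.8, 91.8, 50, 45, 40],
  "squeeze": 25
}}

```text
clock: 7.88
position: [0.3714, -0.2679, -0.023]
ee_rot: [0.89, 0.456, -0.0, 0.001]
wrist_force: [0.3, -0.3, 0.0]
finger_gap: 0.0759
```

Request:
{"method": "servo_tool", "body": {
  "dp": [
    [0, 0, 0],
    [0, 0, 0],
    [0, 0, 0],
    [0, 0, 0],
    [0, 0, 0],
    [0, 0, 0]
  ],
  "rotation": [
    [0, 0, 0],
    [0, 0, 0],
    [0, 0, 0],
    [0, 0, 0],
    [0, 0, 0],
    [0, 0, 0]
  ],
  "gripper": [40, 40, 40, 40, 40, 40]
}}

```text
clock: 8.38
position: [0.3713, -0.2681, -0.0227]
ee_rot: [0.89, 0.456, -0.001, 0.001]
wrist_force: [-0.8, 0.3, 4.9]
finger_gap: 0.0532
```

```bash
python3 -c "
from h import *
o=st()
p=snapshot('side');save(p,'s4')
go(.6568,-.0383,.12,11.4)"
```

```text
{'clock': 8.3833, 'position': [0.3713, -0.2681, -0.0227], 'ee_rot': [0.8898, 0.4564, -0.0005, 0.0008], 'wrist_force': [-0.7981, 0.3451, 4.8878], 'finger_gap': 0.0532, 'joints': [1.0194, 0.5421, -0.5375, 2.1524, 0.5133, 0.5718, -0.5181]}
t 8.43 pos [ 0.3714 -0.2681 -0.0227] phi -35.7 gap 0.0536 F [-1.2  0.1  6. ] -> dp [11.768, 3.261, -3.407] rot [0.0, 0.002, -0.822] rows>= 10
```

View pics/s4.png

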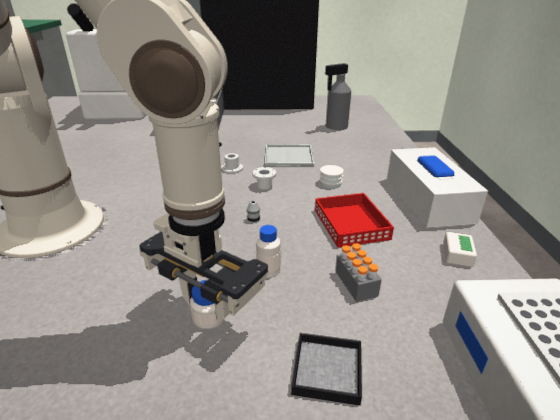

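Request:
{"method": "servo_tool", "body": {
  "dp": [
    [0, 0, -0.3],
    [0, 0, -1],
    [0, 0, -2],
    [0, 0, -3],
    [0, 0, -4],
    [0, 0, -4.1],
    [0, 0, -4.1],
    [0, 0, -4.1]
  ],
  "rotation": [
    [0, 0, 0],
    [0, 0, 0],
    [0, 0, 0],
    [0, 0, 0],
    [0, 0, 0],
    [0, 0, 0],
    [0, 0, 0],
    [0, 0, 0]
  ],
  "gripper": [40, 40, 40, 40, 40, 40, 40, 40]
}}

```text
clock: 9.1
position: [0.3708, -0.268, 0.1]
ee_rot: [0.89, 0.456, -0.001, 0.001]
wrist_force: [-0.9, 1.2, -2.3]
finger_gap: 0.0533
```

```bash
python3 -c "
from h import *
o=get_obs();p=snapshot('wrist');save(p,'w5')
go(.6568,-.0383,.14,11.4)"
```

```text
t 9.15 pos [ 0.3703 -0.2675  0.0993] phi -35.7 gap 0.0532 F [ 0.2 -0.1 -1.6] -> dp [11.778, 3.297, -0.013] rot [-0.002, 0.001, -0.822] rows>= 9
```

View pics/w5.png

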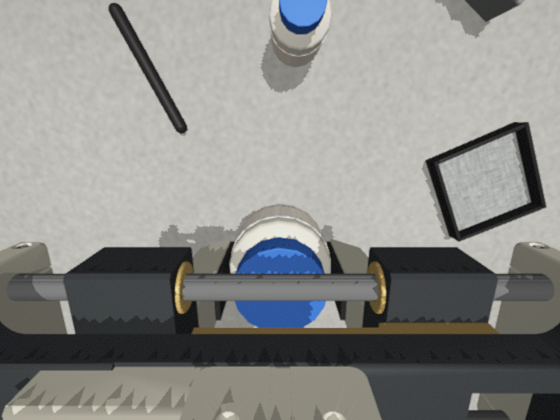

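The squat bottle is held at (280,280), upright between the jaws. I'm carrying it over the basket.

Request:
{"method": "servo_tool", "body": {
  "dp": [
    [1.0, 0.3, 0],
    [2.2, 0.6, 0],
    [3.5, 1, 0],
    [4.8, 1.4, 0],
    [6.1, 1.7, 0],
    [7.4, 2.1, 0],
    [8.7, 2.4, 0],
    [10, 2.8, 0],
    [11.1, 3.1, 0],
    [11.78, 3.3, 0]
  ],
  "rotation": [
    [0, 0, -0.08],
    [0, 0, -0.16],
    [0, 0, -0.25],
    [0, 0, -0.34],
    [0, 0, -0.43],
    [0, 0, -0.52],
    [0, 0, -0.61],
    [0, 0, -0.7],
    [0, 0, -0.78],
    [0, 0, -0.822]
  ],
  "gripper": [40, 40, 40, 40, 40, 40, 40, 40, 40, 40]
}}

```text
clock: 9.98
position: [0.6578, -0.0335, 0.0959]
ee_rot: [0.63, 0.776, -0.0, -0.002]
wrist_force: [0.7, 0.2, -1.3]
finger_gap: 0.0531
```

Request:
{"method": "servo_tool", "body": {
  "dp": [
    [0, 0, 0],
    [0, 0, 0],
    [0, 0, 0]
  ],
  "rotation": [
    [0, 0, 0],
    [0, 0, 0],
    [0, 0, 0]
  ],
  "gripper": [40, 40, 40]
}}

```text
clock: 10.23
position: [0.6557, -0.0337, 0.0934]
ee_rot: [0.63, 0.776, -0.002, -0.004]
wrist_force: [-1.2, -0.3, -1.9]
finger_gap: 0.0535
```

```bash
python3 -c "
from h import *
o=get_obs();p=snapshot('wrist');save(p,'w6')
go(.6568,-.0383,.022,11.4)"
```

```text
t 10.28 pos [ 0.6559 -0.0348  0.094 ] phi 11.8 gap 0.0532 F [ 0.1 -0.5 -1.1] -> dp [-0.133, 0.032, 3.768] rot [-0.007, -0.003, 0.006] rows>= 3
```

View pics/w6.png

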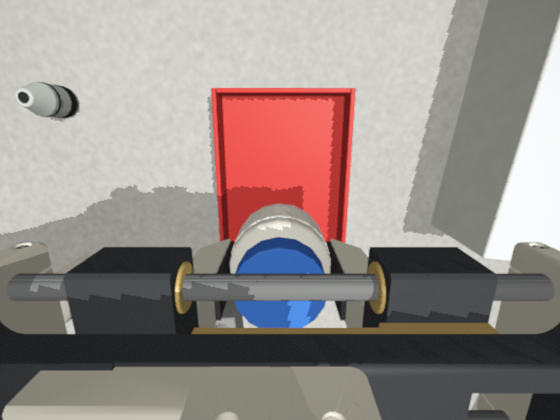

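Request:
{"method": "servo_tool", "body": {
  "dp": [
    [-0.13, 0.03, 0.4],
    [-0.13, 0.03, 1.2],
    [-0.13, 0.03, 2],
    [-0.13, 0.03, 2.6],
    [-0.13, 0.03, 3.0],
    [-0.13, 0.03, 3.3],
    [-0.13, 0.03, 3.5],
    [-0.13, 0.03, 3.6],
    [-0.13, 0.03, 3.7],
    [-0.13, 0.03, 3.72]
  ],
  "rotation": [
    [-0.007, -0.003, 0.006],
    [-0.007, -0.003, 0.006],
    [-0.007, -0.003, 0.006],
    [-0.007, -0.003, 0.006],
    [-0.007, -0.003, 0.006],
    [-0.007, -0.003, 0.006],
    [-0.007, -0.003, 0.006],
    [-0.007, -0.003, 0.006],
    [-0.007, -0.003, 0.006],
    [-0.007, -0.003, 0.006]
  ],
  "gripper": [40, 40, 40, 40, 40, 40, 40, 40, 40, 40]
}}

```text
clock: 11.12
position: [0.6572, -0.0383, -0.0172]
ee_rot: [0.633, 0.774, 0.0, 0.0]
wrist_force: [-0.7, 0.4, -1.0]
finger_gap: 0.0534
```

Request:
{"method": "servo_tool", "body": {
  "dp": [
    [0, 0, 0.0],
    [0, 0, 0]
  ],
  "rotation": [
    [0, 0, 0],
    [0, 0, 0]
  ],
  "gripper": [40, 40]
}}

```text
clock: 11.28
position: [0.6579, -0.0382, -0.0164]
ee_rot: [0.633, 0.774, 0.001, 0.001]
wrist_force: [-0.1, 0.8, -0.9]
finger_gap: 0.0535
```

```bash
python3 -c "
from h import *
go(.6568,-.0383,.022,11.4)"
```

```text
t 11.28 pos [ 0.6579 -0.0382 -0.0164] phi 11.4 gap 0.0535 F [-0.1  0.8 -0.9] -> dp [0.004, -0.036, 0.087] rot [0.002, 0.001, 0.0] rows>= 1
```

Request:
{"method": "servo_tool", "body": {
  "dp": [
    [0, -0.03, 0.05],
    [0, -0.03, 0.09],
    [0, -0.03, 0.1],
    [0, -0.03, 0.1]
  ],
  "rotation": [
    [0, 0, 0],
    [0, 0, 0],
    [0, 0, 0],
    [0, 0, 0]
  ],
  "gripper": [40, 40, 40, 40]
}}

```text
clock: 11.62
position: [0.6575, -0.0383, -0.0186]
ee_rot: [0.633, 0.774, 0.001, 0.001]
wrist_force: [-1.7, -0.4, 5.1]
finger_gap: 0.0536
```

Request:
{"method": "servo_tool", "body": {
  "dp": [
    [0, 0, 0],
    [0, 0, 0],
    [0, 0, 0],
    [0, 0, 0],
    [0, 0, 0],
    [0, 0, 0]
  ],
  "rotation": [
    [0, 0, 0],
    [0, 0, 0],
    [0, 0, 0],
    [0, 0, 0],
    [0, 0, 0],
    [0, 0, 0]
  ],
  "gripper": [56, 60, 64, 64, 64, 64]
}}

```text
clock: 12.12
position: [0.6574, -0.0384, -0.0188]
ee_rot: [0.633, 0.774, 0.001, 0.001]
wrist_force: [-1.6, 0.3, -0.2]
finger_gap: 0.0641
```

Request:
{"method": "servo_tool", "body": {
  "dp": [
    [0, 0, -0.5],
    [0, 0, -1.5],
    [0, 0, -2.5],
    [0, 0, -3.5],
    [0, 0, -4.2],
    [0, 0, -4.2]
  ],
  "rotation": [
    [0, 0, 0],
    [0, 0, 0],
    [0, 0, 0],
    [0, 0, 0],
    [0, 0, 0],
    [0, 0, 0]
  ],
  "gripper": [64, 64, 91.8, 91.8, 91.8, 91.8]
}}

```text
clock: 12.62
position: [0.6609, -0.0374, 0.1141]
ee_rot: [0.633, 0.774, 0.004, 0.005]
wrist_force: [1.0, 0.9, 0.1]
finger_gap: 0.0858
```

```bash
python3 look.py bottle_squat_mid .6568 -.0383 w7 .004;python3 -c "
from h import *
p=snapshot('scene');save(p,'s7')
go(.4685,-.156,.15,-18)"
```

```text
none
t 12.77 pos [ 0.6569 -0.0385  0.1078] phi 11.4 gap 0.0915 F [-0.8 -0.1 -0.2] -> dp [-2.595, -6.932, -0.055] rot [0.003, 0.001, 0.513] rows>= 6
```

View pics/w7.png

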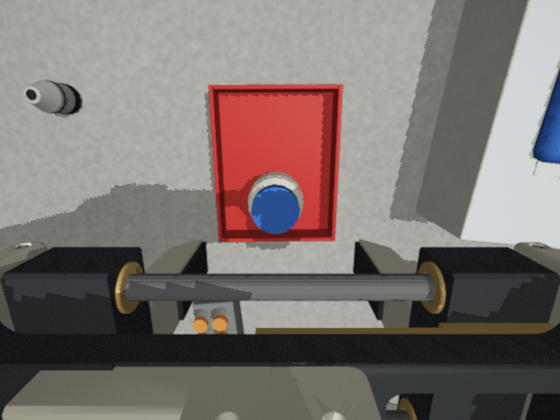

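The squat bottle stands upright in the near half of the basket at (275,203). The tall bottle is next.

Request:
{"method": "servo_tool", "body": {
  "dp": [
    [-0.2, -0.6, -0.05],
    [-0.65, -1.7, -0.05],
    [-1.1, -2.9, -0.05],
    [-1.55, -4.1, -0.05],
    [-2, -5.3, -0.05],
    [-2.4, -6.4, -0.05],
    [-2.6, -6.93, -0.05],
    [-2.6, -6.93, -0.05],
    [-2.6, -6.93, -0.05]
  ],
  "rotation": [
    [0, 0, 0.06],
    [0, 0, 0.14],
    [0, 0, 0.22],
    [0, 0, 0.3],
    [0, 0, 0.38],
    [0, 0, 0.46],
    [0, 0, 0.51],
    [0, 0, 0.51],
    [0, 0, 0.51]
  ],
  "gripper": [91.8, 91.8, 91.8, 91.8, 91.8, 91.8, 91.8, 91.8, 91.8]
}}

```text
clock: 13.52
position: [0.4671, -0.157, 0.1082]
ee_rot: [0.809, 0.588, 0.0, 0.001]
wrist_force: [-0.2, 0.0, 0.4]
finger_gap: 0.0914
```

```bash
python3 look.py bottle_tall_mid .4685 -.156 w8;python3 -c "
from h import *
go(.4685,-.156,.036,-18)"
```

```text
bottle_tall_mid 0.6 2565 fit [ 0.4685 -0.1569] 71
t 13.62 pos [ 0.4693 -0.1553  0.1087] phi -17.7 gap 0.0917 F [0.4 0.2 0.3] -> dp [-0.034, -0.032, 3.79] rot [0.003, -0.001, 0.005] rows>= 3
```

View pics/w8.png

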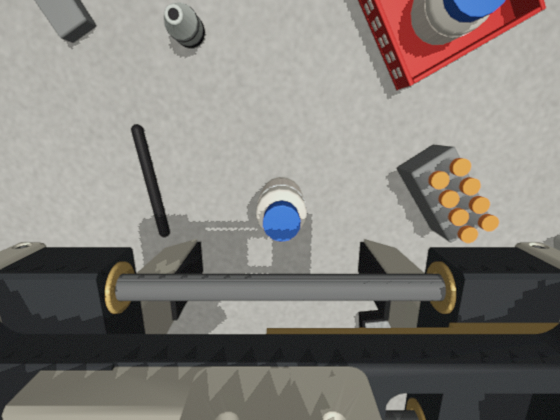

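The tall bottle is at (282,220), centred. The fingers will miss the rack, so I descend and grip.

Request:
{"method": "servo_tool", "body": {
  "dp": [
    [-0.05, -0.03, 1],
    [-0.05, -0.03, 2],
    [-0.05, -0.03, 2.8],
    [-0.05, -0.03, 3.4],
    [-0.05, -0.03, 3.7],
    [-0.05, -0.03, 3.79],
    [-0.05, -0.03, 3.79],
    [-0.05, -0.03, 3.79],
    [-0.05, -0.03, 3.79],
    [-0.05, -0.03, 3.79]
  ],
  "rotation": [
    [0.003, 0, 0],
    [0.003, 0, 0],
    [0.003, 0, 0],
    [0.003, 0, 0],
    [0.003, 0, 0],
    [0.003, 0, 0],
    [0.003, 0, 0],
    [0.003, 0, 0],
    [0.003, 0, 0],
    [0.003, 0, 0]
  ],
  "gripper": [91.8, 91.8, 91.8, 91.8, 91.8, 91.8, 60, 50, 40, 35],
  "squeeze": 25
}}

```text
clock: 14.45
position: [0.4694, -0.1568, -0.0039]
ee_rot: [0.808, 0.59, 0.001, 0.001]
wrist_force: [0.2, -0.5, 0.2]
finger_gap: 0.0698
```

Request:
{"method": "servo_tool", "body": {
  "dp": [
    [0, 0, 0],
    [0, 0, 0],
    [0, 0, 0],
    [0, 0, 0],
    [0, 0, 0],
    [0, 0, 0]
  ],
  "rotation": [
    [0, 0, 0],
    [0, 0, 0],
    [0, 0, 0],
    [0, 0, 0],
    [0, 0, 0],
    [0, 0, 0]
  ],
  "gripper": [35, 35, 35, 35, 35, 35]
}}

```text
clock: 14.95
position: [0.4693, -0.157, -0.0038]
ee_rot: [0.808, 0.59, 0.001, 0.001]
wrist_force: [-1.9, -0.3, 4.0]
finger_gap: 0.0433
```

Request:
{"method": "servo_tool", "body": {
  "dp": [
    [0, 0, -0.3],
    [0, 0, -1],
    [0, 0, -2],
    [0, 0, -3],
    [0, 0, -4],
    [0, 0, -4],
    [0, 0, -4],
    [0, 0, -4]
  ],
  "rotation": [
    [0, 0, 0],
    [0, 0, 0],
    [0, 0, 0],
    [0, 0, 0],
    [0, 0, 0],
    [0, 0, 0],
    [0, 0, 0],
    [0, 0, 0]
  ],
  "gripper": [35, 35, 35, 35, 35, 35, 35, 35]
}}

```text
clock: 15.62
position: [0.4683, -0.1572, 0.1159]
ee_rot: [0.808, 0.59, 0.0, 0.001]
wrist_force: [-0.4, 0.3, -2.1]
finger_gap: 0.0435
```

```bash
python3 -c "
from h import *
o=get_obs();p=snapshot('wrist');save(p,'w9')
go(.6428,.0303,.15,11.4)"
```

```text
t 15.67 pos [ 0.4678 -0.1569  0.1153] phi -17.7 gap 0.0438 F [-0.4 -0.5 -1.4] -> dp [7.72, 3.654, 0.213] rot [0.0, -0.0, -0.508] rows>= 7
```

View pics/w9.png

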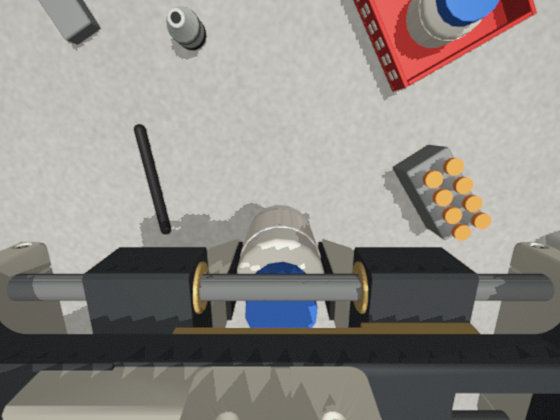

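The tall bottle is held upright at (280,290). Next stop is the basket.

Request:
{"method": "servo_tool", "body": {
  "dp": [
    [0.6, 0.3, 0],
    [1.6, 0.75, 0],
    [2.8, 1.3, 0],
    [4, 1.9, 0],
    [5.2, 2.45, 0.05],
    [6.4, 3, 0.1],
    [7.3, 3.4, 0.15],
    [7.72, 3.65, 0.2],
    [7.72, 3.65, 0.2],
    [7.72, 3.65, 0.2]
  ],
  "rotation": [
    [0, 0, -0.05],
    [0, 0, -0.12],
    [0, 0, -0.2],
    [0, 0, -0.28],
    [0, 0, -0.36],
    [0, 0, -0.43],
    [0, 0, -0.48],
    [0, 0, -0.51],
    [0, 0, -0.51],
    [0, 0, -0.51]
  ],
  "gripper": [35, 35, 35, 35, 35, 35, 35, 35, 35, 35]
}}

```text
clock: 16.5
position: [0.6412, 0.0316, 0.107]
ee_rot: [0.632, 0.775, -0.001, -0.002]
wrist_force: [-0.8, -0.9, -1.7]
finger_gap: 0.0433
```

```bash
python3 -c "
from h import *
p=snapshot('side');save(p,'s9')
go(.6428,.0303,.0415,11.4)"
```

```text
t 16.55 pos [0.641  0.0299 0.1073] phi 11.5 gap 0.0436 F [-0.4 -0.1 -2.7] -> dp [-0.001, 0.074, 3.559] rot [-0.004, -0.0, 0.001] rows>= 3
```

View pics/s9.png

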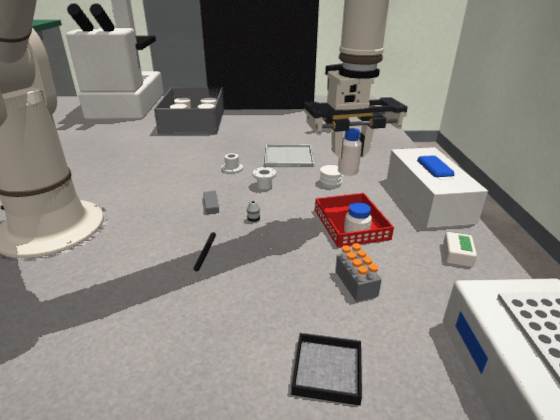

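Request:
{"method": "servo_tool", "body": {
  "dp": [
    [0, 0.07, 0.5],
    [0, 0.07, 1.3],
    [0, 0.07, 2.1],
    [0, 0.07, 2.7],
    [0, 0.07, 3.1],
    [0, 0.07, 3.35],
    [0, 0.07, 3.48],
    [0, 0.07, 3.55],
    [0, 0.07, 3.58],
    [0, 0.07, 3.6]
  ],
  "rotation": [
    [-0.004, 0, 0],
    [-0.004, 0, 0],
    [-0.004, 0, 0],
    [-0.004, 0, 0],
    [-0.004, 0, 0],
    [-0.004, 0, 0],
    [-0.004, 0, 0],
    [-0.004, 0, 0],
    [-0.004, 0, 0],
    [-0.004, 0, 0]
  ],
  "gripper": [35, 35, 35, 35, 35, 35, 35, 35, 35, 35]
}}

```text
clock: 17.38
position: [0.6433, 0.0303, 0.0004]
ee_rot: [0.633, 0.774, 0.001, 0.001]
wrist_force: [-1.9, 0.2, 3.5]
finger_gap: 0.0433
```

```bash
python3 -c "
from h import *
go(.6428,.0303,.041,11.4)"
```

```text
t 17.38 pos [6.433e-01 3.030e-02 4.000e-04] phi 11.5 gap 0.0433 F [-1.9  0.2  3.5] -> dp [0.005, -0.017, 0.013] rot [0.002, 0.0, 0.001] rows>= 1
```

Request:
{"method": "servo_tool", "body": {
  "dp": [
    [0, 0, 0],
    [0, 0, 0],
    [0, 0, 0],
    [0, 0, 0],
    [0, 0, 0],
    [0, 0, -0.5],
    [0, 0, -1.5],
    [0, 0, -2.7],
    [0, 0, -3.6],
    [0, 0, -3.8]
  ],
  "rotation": [
    [0, 0, 0],
    [0, 0, 0],
    [0, 0, 0],
    [0, 0, 0],
    [0, 0, 0],
    [0, 0, 0],
    [0, 0, 0],
    [0, 0, 0],
    [0, 0, 0],
    [0, 0, 0]
  ],
  "gripper": [50, 60, 66, 66, 66, 66, 66, 66, 66, 66]
}}

```text
clock: 18.22
position: [0.6466, 0.0317, 0.1211]
ee_rot: [0.633, 0.774, 0.004, 0.004]
wrist_force: [0.7, 0.9, 0.2]
finger_gap: 0.0658
```

```bash
python3 -c "
from h import *
p=snapshot('side');save(p,'s10')
p=snapshot('wrist');save(p,'w10')
go(.436,.0177,.15,2)"
```

```text
t 18.32 pos [0.6449 0.0307 0.1175] phi 11.5 gap 0.0659 F [-0.3 -0.6 -1.2] -> dp [0.962, -6.912, 0.24] rot [0.006, 0.001, 0.165] rows>= 6
```

View pics/w10.png

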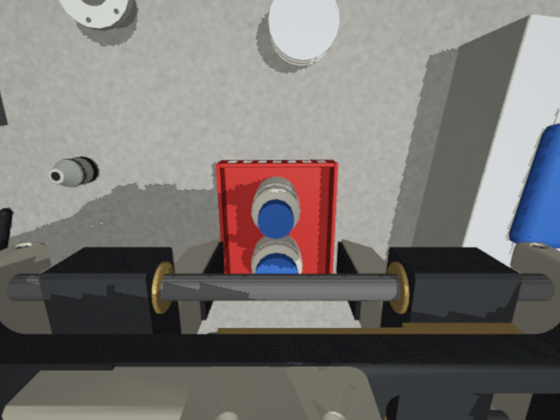

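Both bottles stand in the basket, at (275,212) and (277,262). On to the objective.

Request:
{"method": "servo_tool", "body": {
  "dp": [
    [0.1, -0.6, 0],
    [0.3, -1.8, 0.1],
    [0.45, -3, 0.15],
    [0.6, -4.2, 0.2],
    [0.8, -5.4, 0.24],
    [0.9, -6.4, 0.24],
    [0.96, -6.91, 0.24],
    [0.96, -6.91, 0.24],
    [0.96, -6.91, 0.24]
  ],
  "rotation": [
    [0.006, 0, 0.02],
    [0.006, 0, 0.05],
    [0.006, 0, 0.08],
    [0.006, 0, 0.11],
    [0.006, 0, 0.14],
    [0.006, 0, 0.165],
    [0.006, 0, 0.165],
    [0.006, 0, 0.165],
    [0.006, 0, 0.165]
  ],
  "gripper": [66, 66, 66, 66, 66, 66, 66, 66, 66]
}}

```text
clock: 19.07
position: [0.4351, 0.0168, 0.1085]
ee_rot: [0.695, 0.719, -0.001, 0.0]
wrist_force: [0.9, 0.2, -0.2]
finger_gap: 0.0657
```

```bash
python3 look.py objective_mid .436 .0177 w11;python3 -c "
from h import *
go(.436,.0177,.006,2)"
```

```text
objective_mid 0.88 745 fit [0.4371 0.0177] 39
t 19.17 pos [0.4372 0.0176 0.109 ] phi 2.0 gap 0.0657 F [ 0.6 -0.1  0.5] -> dp [0.004, -0.045, 4.801] rot [0.001, 0.0, -0.0] rows>= 4
```

View pics/w11.png

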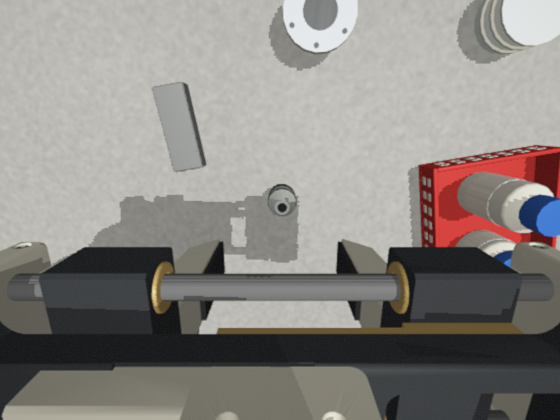

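Request:
{"method": "servo_tool", "body": {
  "dp": [
    [0, 0, 1],
    [0, 0, 2.2],
    [0, 0, 3.3],
    [0, 0, 4.1],
    [0, 0, 4.5],
    [0, 0, 4.7],
    [0, 0, 4.78],
    [0, 0, 4.78],
    [0, 0, 4.78],
    [0, 0, 4.78]
  ],
  "rotation": [
    [0, 0, 0],
    [0, 0, 0],
    [0, 0, 0],
    [0, 0, 0],
    [0, 0, 0],
    [0, 0, 0],
    [0, 0, 0],
    [0, 0, 0],
    [0, 0, 0],
    [0, 0, 0]
  ],
  "gripper": [66, 66, 66, 66, 66, 66, 66, 40, 30, 20],
  "squeeze": 25
}}

```text
clock: 20.0
position: [0.4385, 0.0177, -0.0335]
ee_rot: [0.695, 0.719, 0.001, 0.001]
wrist_force: [0.4, -0.3, 0.8]
finger_gap: 0.0503
```

Request:
{"method": "servo_tool", "body": {
  "dp": [
    [0, 0, 0],
    [0, 0, 0],
    [0, 0, 0],
    [0, 0, 0],
    [0, 0, 0],
    [0, 0, 0]
  ],
  "rotation": [
    [0, 0, 0],
    [0, 0, 0],
    [0, 0, 0],
    [0, 0, 0],
    [0, 0, 0],
    [0, 0, 0]
  ],
  "gripper": [20, 20, 20, 20, 20, 20]
}}

```text
clock: 20.5
position: [0.4387, 0.0174, -0.0331]
ee_rot: [0.695, 0.719, 0.001, 0.002]
wrist_force: [-1.9, -1.2, 5.4]
finger_gap: 0.027
```

Request:
{"method": "servo_tool", "body": {
  "dp": [
    [0, 0, -0.3],
    [0, 0, -1],
    [0, 0, -2],
    [0, 0, -3],
    [0, 0, -4],
    [0, 0, -4],
    [0, 0, -4],
    [0, 0, -4]
  ],
  "rotation": [
    [0, 0, 0],
    [0, 0, 0],
    [0, 0, 0],
    [0, 0, 0],
    [0, 0, 0],
    [0, 0, 0],
    [0, 0, 0],
    [0, 0, 0]
  ],
  "gripper": [20, 20, 20, 20, 20, 20, 20, 20]
}}

```text
clock: 21.17
position: [0.4378, 0.0168, 0.0868]
ee_rot: [0.695, 0.719, 0.001, 0.002]
wrist_force: [-0.6, -0.4, -0.6]
finger_gap: 0.0273
```

```bash
python3 -c "
from h import *
o=get_obs();p=snapshot('wrist');save(p,'w12')
go(.548,-.374,.125,-11.2)
go(.548,-.374,.125,-101.2)"
```

```text
t 21.22 pos [0.4373 0.017  0.0862] phi 1.9 gap 0.0268 F [ 0.3  0.  -1.6] -> dp [-13.152, 3.246, 0.096] rot [0.002, 0.001, 0.229] rows>= 10
t 21.22 pos [0.4373 0.017  0.0862] phi 1.9 gap 0.0268 F [ 0.3  0.  -1.6] -> dp [-13.152, 3.246, 0.096] rot [0.002, -0.001, 1.8] rows>= 15
```

View pics/w12.png

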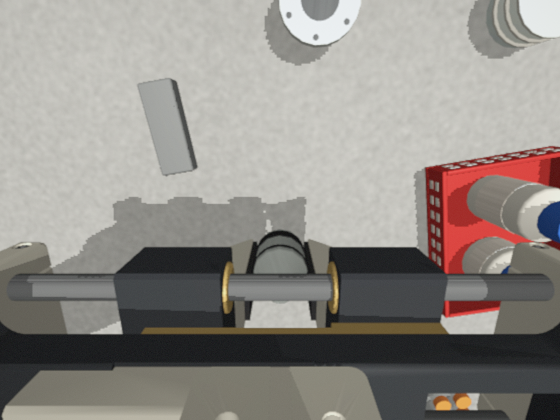

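The objective is held at (280,262). I'm carrying it to the lens box.

Request:
{"method": "servo_tool", "body": {
  "dp": [
    [-1, 0.25, 0],
    [-2.3, 0.55, 0],
    [-3.7, 0.9, 0],
    [-5.1, 1.25, 0],
    [-6.5, 1.6, 0],
    [-7.9, 1.95, 0],
    [-9.3, 2.3, 0],
    [-10.7, 2.65, 0.05],
    [-12.1, 3, 0.1],
    [-13.15, 3.25, 0.1]
  ],
  "rotation": [
    [0, 0, 0.02],
    [0, 0, 0.05],
    [0, 0, 0.08],
    [0, 0, 0.11],
    [0, 0, 0.13],
    [0, 0, 0.15],
    [0, 0, 0.17],
    [0, 0, 0.19],
    [0, 0, 0.21],
    [0, 0, 0.229]
  ],
  "gripper": [20, 20, 20, 20, 20, 20, 20, 20, 20, 20]
}}

```text
clock: 22.05
position: [0.5463, -0.373, 0.0812]
ee_rot: [0.773, 0.635, -0.0, -0.001]
wrist_force: [1.3, 0.1, -1.9]
finger_gap: 0.0272
```

Request:
{"method": "servo_tool", "body": {
  "dp": [
    [0, 0, 0],
    [0, 0, 0],
    [0, 0, 0]
  ],
  "rotation": [
    [0, 0, 0],
    [0, 0, 0],
    [0, 0, 0]
  ],
  "gripper": [20, 20, 20]
}}

```text
clock: 22.3
position: [0.5452, -0.3713, 0.0788]
ee_rot: [0.773, 0.635, -0.0, -0.003]
wrist_force: [0.3, -0.1, -0.5]
finger_gap: 0.0273
```

```bash
python3 -c "
from h import *
o=get_obs();p=snapshot('wrist');save(p,'w13')
p=snapshot('side');save(p,'s13')
go(.548,-.374,.013,-11.2)"
```

```text
t 22.4 pos [ 0.5461 -0.3701  0.0802] phi -11.0 gap 0.0273 F [ 1.1 -0.2 -1.7] -> dp [-0.124, 0.098, 3.605] rot [-0.004, -0.003, 0.003] rows>= 3
```

View pics/w13.png

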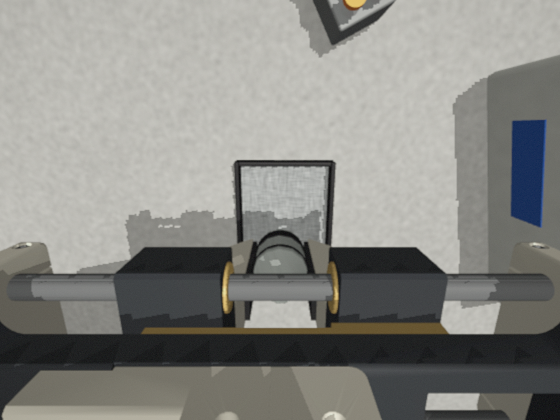

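View pics/s13.png

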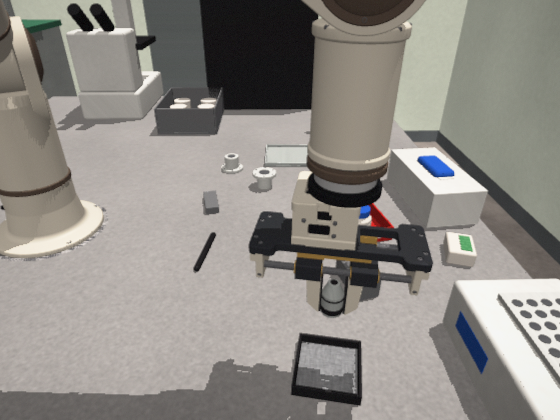

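```bash
python3 -c "
from h import *
p=snapshot('side')
print(atz(p,(475,400),0),atz(p,(455,300),0),atz(p,(458,284),.05))
o=get_obs();p=snapshot('wrist')
print(atz(p,(490,250),0,o),atz(p,(490,80),0.05,o),atz(p,(455,230),0.0,o))
go(.548,-.374,.013,-11.2)"
```

```text
[ 0.73464962 -0.42447644  0.        ] [ 7.84206114e-01 -2.44934651e-01 -5.55111512e-17] [ 0.77065713 -0.26051743  0.05      ]
[ 0.74817378 -0.45981819  0.        ] [ 0.7146376  -0.29608106  0.05      ] [ 0.71365824 -0.4309342   0.        ]
t 22.5 pos [ 0.5465 -0.3708  0.0811] phi -11.0 gap 0.027 F [ 0.  -0.1 -0.5] -> dp [-0.1, 0.077, 3.636] rot [-0.002, -0.001, 0.003] rows>= 3
```

Request:
{"method": "servo_tool", "body": {
  "dp": [
    [-0.1, 0.08, 0.4],
    [-0.1, 0.08, 1.2],
    [-0.1, 0.08, 2],
    [-0.1, 0.08, 2.6],
    [-0.1, 0.08, 3.0],
    [-0.1, 0.08, 3.3],
    [-0.1, 0.08, 3.48],
    [-0.1, 0.08, 3.58],
    [-0.1, 0.08, 3.62],
    [-0.1, 0.08, 3.64]
  ],
  "rotation": [
    [-0.002, 0, 0],
    [-0.002, 0, 0],
    [-0.002, 0, 0],
    [-0.002, 0, 0],
    [-0.002, 0, 0],
    [-0.002, 0, 0],
    [-0.002, 0, 0],
    [-0.002, 0, 0],
    [-0.002, 0, 0],
    [-0.002, 0, 0]
  ],
  "gripper": [20, 20, 20, 20, 20, 20, 20, 20, 20, 20]
}}

```text
clock: 23.33
position: [0.5488, -0.3743, -0.0274]
ee_rot: [0.772, 0.636, 0.001, 0.0]
wrist_force: [0.1, 0.8, -1.5]
finger_gap: 0.0271
```

```bash
python3 -c "
from h import *
go(.548,-.374,.012,-11.2)"
```

```text
t 23.33 pos [ 0.5488 -0.3743 -0.0274] phi -11.0 gap 0.0271 F [ 0.1  0.8 -1.5] -> dp [0.006, -0.028, 0.053] rot [0.001, -0.001, 0.003] rows>= 1
```

Request:
{"method": "servo_tool", "body": {
  "dp": [
    [0, 0, 0.03],
    [0, 0, 0.06],
    [0, 0, 0.08],
    [0, 0, 0.08]
  ],
  "rotation": [
    [0, 0, 0],
    [0, 0, 0],
    [0, 0, 0],
    [0, 0, 0]
  ],
  "gripper": [20, 20, 20, 20]
}}

```text
clock: 23.67
position: [0.5493, -0.3747, -0.029]
ee_rot: [0.772, 0.636, 0.001, 0.001]
wrist_force: [-0.6, 0.4, 2.8]
finger_gap: 0.0271
```

Request:
{"method": "servo_tool", "body": {
  "dp": [
    [0, 0, 0],
    [0, 0, 0],
    [0, 0, 0],
    [0, 0, 0],
    [0, 0, -0.4],
    [0, 0, -1.4],
    [0, 0, -2.6],
    [0, 0, -3.8],
    [0, 0, -4.2],
    [0, 0, -4.2]
  ],
  "rotation": [
    [0, 0, 0],
    [0, 0, 0],
    [0, 0, 0],
    [0, 0, 0],
    [0, 0, 0],
    [0, 0, 0],
    [0, 0, 0],
    [0, 0, 0],
    [0, 0, 0],
    [0, 0, 0]
  ],
  "gripper": [32, 36, 37, 37, 37, 37, 60, 91.8, 91.8, 91.8]
}}

```text
clock: 24.5
position: [0.5524, -0.376, 0.1028]
ee_rot: [0.772, 0.636, 0.002, 0.005]
wrist_force: [1.7, 0.0, 0.5]
finger_gap: 0.0592
```

```bash
python3 -c "
from h import *
o=get_obs();p=snapshot('wrist');save(p,'w14')
go(.4606,.1783,.15,21)"
```

```text
t 24.55 pos [ 0.5507 -0.3755  0.1   ] phi -11.0 gap 0.0634 F [ 0.5  0.  -0.3] -> dp [17.543, -6.478, -0.374] rot [0.006, 0.004, -0.559] rows>= 14
```

View pics/w14.png

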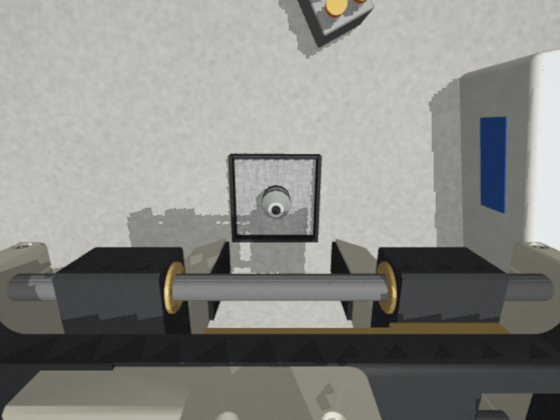

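The objective stands centred in the box at (275,205). Next is the crown-down spacer.

Request:
{"method": "servo_tool", "body": {
  "dp": [
    [1, -0.37, -0.1],
    [2.3, -0.85, -0.2],
    [3.65, -1.35, -0.35],
    [5, -1.85, -0.37],
    [6.35, -2.35, -0.37],
    [7.7, -2.85, -0.37],
    [9, -3.35, -0.37],
    [10.35, -3.8, -0.37],
    [11.7, -4.3, -0.37],
    [13, -4.8, -0.37]
  ],
  "rotation": [
    [0.006, 0.004, -0.03],
    [0.006, 0.004, -0.08],
    [0.006, 0.004, -0.13],
    [0.006, 0.004, -0.18],
    [0.006, 0.004, -0.23],
    [0.006, 0.004, -0.28],
    [0.006, 0.004, -0.33],
    [0.006, 0.004, -0.38],
    [0.006, 0.004, -0.43],
    [0.006, 0.004, -0.48]
  ],
  "gripper": [91.8, 91.8, 91.8, 91.8, 91.8, 91.8, 91.8, 91.8, 91.8, 91.8]
}}

```text
clock: 25.38
position: [0.4836, 0.0273, 0.1084]
ee_rot: [0.598, 0.802, -0.0, -0.001]
wrist_force: [1.3, 0.4, -0.7]
finger_gap: 0.0914
```

```bash
python3 -c "
from h import *
go(.4606,.1783,.15,21)"
```

```text
t 25.38 pos [0.4836 0.0273 0.1084] phi 16.6 gap 0.0914 F [ 1.3  0.4 -0.7] -> dp [5.042, 0.701, -0.014] rot [-0.002, -0.001, -0.077] rows>= 4
```

Request:
{"method": "servo_tool", "body": {
  "dp": [
    [1.3, 0.2, 0],
    [2.6, 0.4, 0],
    [3.8, 0.55, 0],
    [4.7, 0.65, 0],
    [5.04, 0.7, 0],
    [5.04, 0.7, 0],
    [5.04, 0.7, 0]
  ],
  "rotation": [
    [0, 0, -0.04],
    [0, 0, -0.07],
    [0, 0, -0.077],
    [0, 0, -0.077],
    [0, 0, -0.077],
    [0, 0, -0.077],
    [0, 0, -0.077]
  ],
  "gripper": [91.8, 91.8, 91.8, 91.8, 91.8, 91.8, 91.8]
}}

```text
clock: 25.97
position: [0.4599, 0.1774, 0.1077]
ee_rot: [0.566, 0.824, -0.001, -0.002]
wrist_force: [-0.0, -0.5, 0.4]
finger_gap: 0.092
```

```bash
python3 look.py spacer_crown_down_mid .4606 .1783 w15;python3 -c "
from h import *
go(.4606,.1783,.018,21)"
```

```text
spacer_crown_down_mid 0.62 3073 fit [0.4613 0.1791] 98
t 26.07 pos [0.4607 0.1758 0.1078] phi 20.8 gap 0.0919 F [-0.  -0.8  0.1] -> dp [0.076, 0.042, 4.361] rot [-0.004, -0.0, -0.003] rows>= 4
```

View pics/w15.png

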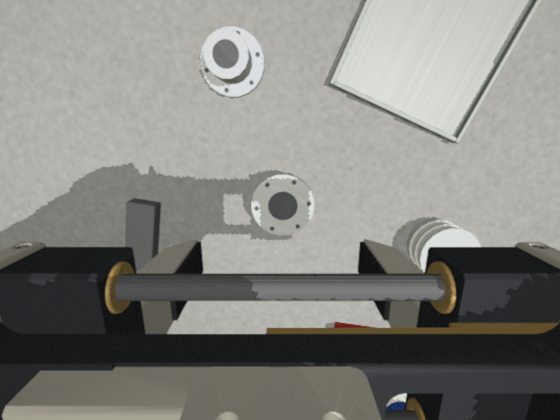

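```bash
python3 -c "
from h import *
p=snapshot('side')
o=get_obs();w=snapshot('wrist');M=R.from_quat(o['ee_rot']).as_matrix()
for uv in((162,203),(128,200),(155,240)):
    X=atz(w,uv,.015,o);print(X.round(3),(M.T@(X-[.461,.179,.015])).round(3))
go(.461,.179,.018,21)"
```

```text
[0.348 0.13  0.015] [-0.006 -0.123  0.   ]
[0.314 0.12  0.015] [-0.003 -0.158  0.001]
[0.351 0.087 0.015] [-0.046 -0.135  0.   ]
t 26.17 pos [0.461  0.1759 0.1081] phi 20.8 gap 0.0916 F [ 0.   0.2 -0.3] -> dp [0.094, 0.051, 4.37] rot [-0.003, -0.001, -0.003] rows>= 4
```

Request:
{"method": "servo_tool", "body": {
  "dp": [
    [0.1, 0.03, 1],
    [0.1, 0.03, 2.2],
    [0.1, 0.03, 3.2],
    [0.1, 0.03, 3.9],
    [0.1, 0.03, 4.25],
    [0.1, 0.03, 4.37],
    [0.1, 0.03, 4.37],
    [0.1, 0.03, 4.37],
    [0.1, 0.03, 4.37],
    [0.1, 0.03, 4.37]
  ],
  "rotation": [
    [-0.003, 0, 0],
    [-0.003, 0, 0],
    [-0.003, 0, 0],
    [-0.003, 0, 0],
    [-0.003, 0, 0],
    [-0.003, 0, 0],
    [-0.003, 0, 0],
    [-0.003, 0, 0],
    [-0.003, 0, 0],
    [-0.003, 0, 0]
  ],
  "gripper": [91.8, 91.8, 91.8, 91.8, 91.8, 91.8, 91.8, 60, 52, 50],
  "squeeze": 25
}}

```text
clock: 27.0
position: [0.4616, 0.1792, -0.0217]
ee_rot: [0.568, 0.823, 0.001, 0.001]
wrist_force: [-0.1, 0.5, -0.5]
finger_gap: 0.0763
```

Request:
{"method": "servo_tool", "body": {
  "dp": [
    [0, 0, 0],
    [0, 0, 0],
    [0, 0, 0],
    [0, 0, 0],
    [0, 0, 0]
  ],
  "rotation": [
    [0, 0, 0],
    [0, 0, 0],
    [0, 0, 0],
    [0, 0, 0],
    [0, 0, 0]
  ],
  "gripper": [50, 50, 50, 50, 50]
}}

```text
clock: 27.42
position: [0.4621, 0.1793, -0.0211]
ee_rot: [0.568, 0.823, 0.001, 0.001]
wrist_force: [-0.9, -0.8, 5.7]
finger_gap: 0.059
```

Request:
{"method": "servo_tool", "body": {
  "dp": [
    [0, 0, -0.3],
    [0, 0, -1],
    [0, 0, -2],
    [0, 0, -3],
    [0, 0, -3.3],
    [0, 0, -3.3],
    [0, 0, -3.3],
    [0, 0, -3.3]
  ],
  "rotation": [
    [0, 0, 0],
    [0, 0, 0],
    [0, 0, 0],
    [0, 0, 0],
    [0, 0, 0],
    [0, 0, 0],
    [0, 0, 0],
    [0, 0, 0]
  ],
  "gripper": [50, 50, 50, 50, 50, 50, 50, 50]
}}

```text
clock: 28.08
position: [0.461, 0.1783, 0.0768]
ee_rot: [0.568, 0.823, 0.0, 0.001]
wrist_force: [0.4, 0.1, -1.8]
finger_gap: 0.0588
```

```bash
python3 -c "
from h import *
o=get_obs();p=snapshot('wrist');save(p,'w16');p=snapshot('side');save(p,'s16')
go(.533,.366,.12,34)"
```

```text
t 28.18 pos [0.4607 0.1786 0.0765] phi 20.8 gap 0.0587 F [-0.  -0.4 -0.4] -> dp [4.986, 4.471, -0.081] rot [0.001, 0.0, -0.231] rows>= 5
```

View pics/w16.png

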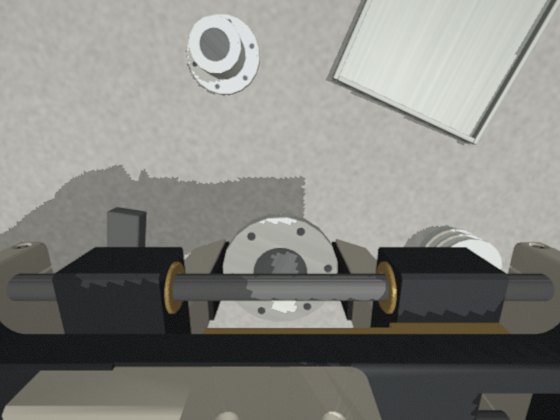

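View pics/s16.png

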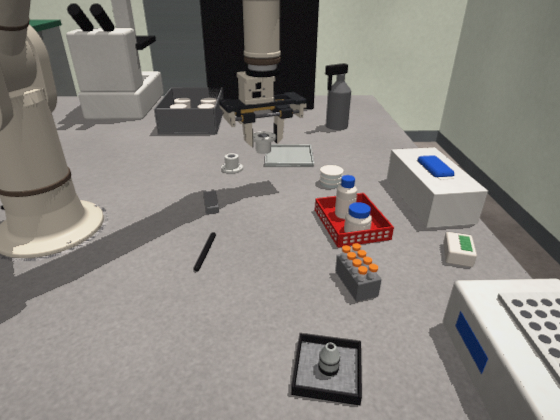

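Request:
{"method": "servo_tool", "body": {
  "dp": [
    [0.5, 0.45, -0.05],
    [1.4, 1.2, -0.08],
    [2.3, 2.05, -0.08],
    [3.2, 2.9, -0.08],
    [4.1, 3.7, -0.08],
    [4.7, 4.2, -0.08],
    [4.99, 4.47, -0.08],
    [4.99, 4.47, -0.08],
    [4.99, 4.47, -0.08],
    [4.99, 4.47, -0.08]
  ],
  "rotation": [
    [0, 0, -0.03],
    [0, 0, -0.07],
    [0, 0, -0.11],
    [0, 0, -0.15],
    [0, 0, -0.19],
    [0, 0, -0.22],
    [0, 0, -0.231],
    [0, 0, -0.231],
    [0, 0, -0.231],
    [0, 0, -0.231]
  ],
  "gripper": [50, 50, 50, 50, 50, 50, 50, 50, 50, 50]
}}

```text
clock: 29.02
position: [0.5321, 0.3647, 0.0775]
ee_rot: [0.47, 0.883, -0.001, -0.0]
wrist_force: [0.1, 0.1, -1.3]
finger_gap: 0.0587
```

```bash
python3 -c "
from h import *
o=get_obs();p=snapshot('wrist');save(p,'w17')
go(.533,.366,.024,34)"
```

```text
t 29.07 pos [0.5325 0.3643 0.0779] phi 34.0 gap 0.0593 F [-0.2 -0.  -0.7] -> dp [0.04, 0.051, 3.163] rot [-0.002, 0.001, -0.001] rows>= 3
```

View pics/w17.png

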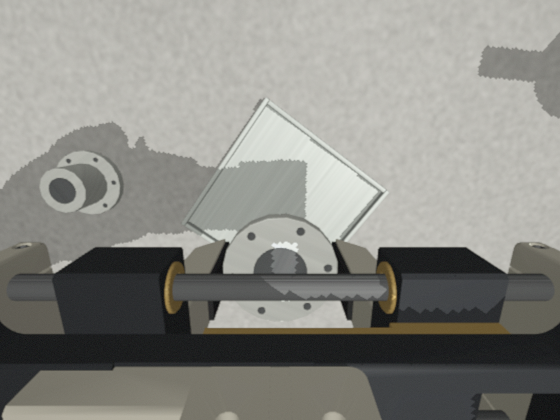

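```bash
python3 -c "
from h import *
o=get_obs();w=snapshot('wrist')
T,Rr,L=[atz(w,uv,.012,o) for uv in((265,99),(386,191),(187,224))]
print(T,Rr,L,(Rr+L)/2,np.linalg.norm(T-Rr),np.linalg.norm(T-L))"
```

```text
[0.46810562 0.43599498 0.012     ] [0.60384753 0.43155568 0.012     ] [0.46754847 0.30109792 0.012     ] [0.535698  0.3663268 0.012    ] 0.13581448318487735 0.13489820806675545
```

Tray centre from its corners at (187,224), (386,191) and (265,99) is about (0.535, 0.366), which agrees with the fit. Lowering the spacer.

Request:
{"method": "servo_tool", "body": {
  "dp": [
    [0.04, 0.07, 0.4],
    [0.04, 0.07, 1.1],
    [0.04, 0.07, 1.8],
    [0.04, 0.07, 2.4],
    [0.04, 0.07, 2.75],
    [0.04, 0.07, 2.95],
    [0.04, 0.07, 3.08],
    [0.04, 0.07, 3.15],
    [0.04, 0.07, 3.19],
    [0.04, 0.07, 3.21]
  ],
  "rotation": [
    [-0.002, 0, 0],
    [-0.002, 0, 0],
    [-0.002, 0, 0],
    [-0.002, 0, 0],
    [-0.002, 0, 0],
    [-0.002, 0, 0],
    [-0.002, 0, 0],
    [-0.002, 0, 0],
    [-0.002, 0, 0],
    [-0.002, 0, 0]
  ],
  "gripper": [50, 50, 50, 50, 50, 50, 50, 50, 50, 50]
}}

```text
clock: 29.95
position: [0.5343, 0.3667, -0.017]
ee_rot: [0.47, 0.883, 0.001, 0.001]
wrist_force: [-2.2, -1.0, 5.1]
finger_gap: 0.0589
```

Request:
{"method": "servo_tool", "body": {
  "dp": [
    [0, 0, 0.02],
    [0, 0, 0.04]
  ],
  "rotation": [
    [0, 0, 0],
    [0, 0, 0]
  ],
  "gripper": [50, 50]
}}

```text
clock: 30.12
position: [0.535, 0.3673, -0.017]
ee_rot: [0.47, 0.883, 0.001, 0.002]
wrist_force: [-1.9, -1.6, 8.7]
finger_gap: 0.0592
```

```bash
python3 -c "
from h import *
st()"
```

```text
{'clock': 30.1167, 'position': [0.535, 0.3673, -0.017], 'ee_rot': [0.47, 0.8827, 0.0013, 0.0016], 'wrist_force': [-1.8537, -1.5944, 8.6659], 'finger_gap': 0.0592, 'joints': [-0.0823, 0.8826, -0.8273, 1.6701, 0.7798, 0.9459, -0.6164]}
```

Contact. Releasing.

Request:
{"method": "servo_tool", "body": {
  "dp": [
    [0, 0, -0.03],
    [0, 0, -0.03],
    [0, 0, -0.03],
    [0, 0, -0.03],
    [0, 0, -0.03],
    [0, 0, -0.5],
    [0, 0, -1.5],
    [0, 0, -2.7],
    [0, 0, -3.6],
    [0, 0, -4]
  ],
  "rotation": [
    [0, 0, 0],
    [0, 0, 0],
    [0, 0, 0],
    [0, 0, 0],
    [0, 0, 0],
    [0, 0, 0],
    [0, 0, 0],
    [0, 0, 0],
    [0, 0, 0],
    [0, 0, 0]
  ],
  "gripper": [66, 72, 76, 76, 76, 76, 76, 76, 76, 76]
}}

```text
clock: 30.95
position: [0.536, 0.3695, 0.1083]
ee_rot: [0.47, 0.883, 0.004, 0.003]
wrist_force: [0.5, 1.1, 0.6]
finger_gap: 0.0756
```

Request:
{"method": "servo_tool", "body": {
  "dp": [
    [0, 0, 0],
    [0, 0, 0]
  ],
  "rotation": [
    [0, 0, 0],
    [0, 0, 0]
  ],
  "gripper": [76, 76]
}}

```text
clock: 31.12
position: [0.5367, 0.3701, 0.1097]
ee_rot: [0.47, 0.883, 0.005, 0.004]
wrist_force: [-0.3, -0.5, -0.7]
finger_gap: 0.076
```

```bash
python3 look.py spacer_crown_down_mid .534 .366 w18 .004; python3 -c "
from h import *
go(.3695,.283,.14,37.5)"
```

```text
spacer_crown_down_mid 0.94 3037 fit [0.5346 0.3669] 151
t 31.22 pos [0.5355 0.3686 0.107 ] phi 34.0 gap 0.0761 F [-0.9  0.5 -0.3] -> dp [0.724, -6.184, 0.216] rot [0.008, 0.002, -0.062] rows>= 5
```

View pics/w18.png

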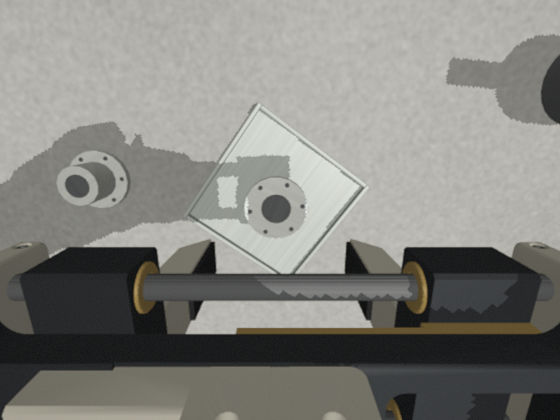

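The crown-down spacer stands in the tray with its brim at (275,207), near the tray centre. Now the crown-up one.

Request:
{"method": "servo_tool", "body": {
  "dp": [
    [0.1, -0.6, 0],
    [0.3, -1.8, 0.05],
    [0.4, -3, 0.1],
    [0.5, -4.2, 0.15],
    [0.65, -5.3, 0.2],
    [0.72, -6, 0.2],
    [0.72, -6.18, 0.2],
    [0.72, -6.18, 0.2],
    [0.72, -6.18, 0.2]
  ],
  "rotation": [
    [0.008, 0.002, -0.02],
    [0.008, 0.002, -0.04],
    [0.008, 0.002, -0.062],
    [0.008, 0.002, -0.062],
    [0.008, 0.002, -0.062],
    [0.008, 0.002, -0.062],
    [0.008, 0.002, -0.062],
    [0.008, 0.002, -0.062],
    [0.008, 0.002, -0.062]
  ],
  "gripper": [76, 76, 76, 76, 76, 76, 76, 76, 76]
}}

```text
clock: 31.97
position: [0.3705, 0.2829, 0.0991]
ee_rot: [0.443, 0.897, 0.0, -0.0]
wrist_force: [0.1, 0.8, -0.4]
finger_gap: 0.0757
```

```bash
python3 look.py spacer_crown_up_mid .3695 .283 w19; python3 -c "
from h import *
go(.3695,.283,.015,37.5)"
```

```text
spacer_crown_up_mid 0.66 2584 fit [0.3707 0.2829] 128
t 32.07 pos [0.371  0.2838 0.0995] phi 37.4 gap 0.0758 F [-0.3  0.3 -0.6] -> dp [0.004, -0.059, 4.182] rot [0.001, -0.001, -0.001] rows>= 4
```

View pics/w19.png

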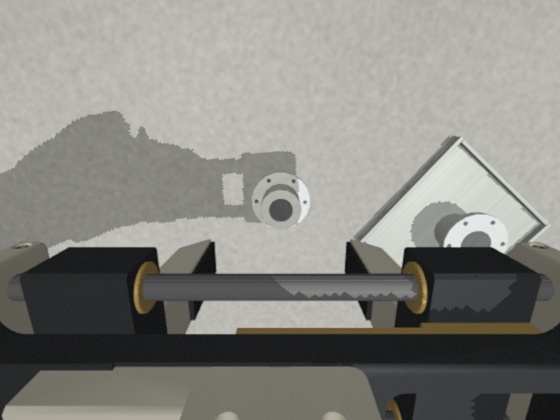

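Request:
{"method": "servo_tool", "body": {
  "dp": [
    [0, -0.04, 1],
    [0, -0.04, 2.1],
    [0, -0.04, 3.1],
    [0, -0.04, 3.8],
    [0, -0.04, 4.1],
    [0, -0.04, 4.2],
    [0, -0.04, 4.2],
    [0, -0.04, 4.2],
    [0, -0.04, 4.2],
    [0, -0.04, 4.2]
  ],
  "rotation": [
    [0, 0, 0],
    [0, 0, 0],
    [0, 0, 0],
    [0, 0, 0],
    [0, 0, 0],
    [0, 0, 0],
    [0, 0, 0],
    [0, 0, 0],
    [0, 0, 0],
    [0, 0, 0]
  ],
  "gripper": [76, 76, 76, 76, 76, 76, 76, 50, 40, 30],
  "squeeze": 25
}}

```text
clock: 32.9
position: [0.3711, 0.2839, -0.0254]
ee_rot: [0.443, 0.897, 0.002, 0.0]
wrist_force: [-0.2, -0.1, 0.5]
finger_gap: 0.0608
```

Request:
{"method": "servo_tool", "body": {
  "dp": [
    [0, 0, 0],
    [0, 0, 0],
    [0, 0, 0],
    [0, 0, 0],
    [0, 0, 0],
    [0, 0, 0]
  ],
  "rotation": [
    [0, 0, 0],
    [0, 0, 0],
    [0, 0, 0],
    [0, 0, 0],
    [0, 0, 0],
    [0, 0, 0]
  ],
  "gripper": [30, 30, 30, 30, 30, 30]
}}

```text
clock: 33.4
position: [0.3715, 0.2838, -0.0251]
ee_rot: [0.443, 0.897, 0.002, 0.001]
wrist_force: [-0.7, -1.2, 6.9]
finger_gap: 0.0375
```

Request:
{"method": "servo_tool", "body": {
  "dp": [
    [0, 0, -0.3],
    [0, 0, -1],
    [0, 0, -2],
    [0, 0, -3],
    [0, 0, -4],
    [0, 0, -4],
    [0, 0, -4],
    [0, 0, -4]
  ],
  "rotation": [
    [0, 0, 0],
    [0, 0, 0],
    [0, 0, 0],
    [0, 0, 0],
    [0, 0, 0],
    [0, 0, 0],
    [0, 0, 0],
    [0, 0, 0]
  ],
  "gripper": [30, 30, 30, 30, 30, 30, 30, 30]
}}

```text
clock: 34.07
position: [0.371, 0.2827, 0.0947]
ee_rot: [0.443, 0.896, 0.001, 0.001]
wrist_force: [-1.7, -0.3, -0.9]
finger_gap: 0.0373
```

```bash
python3 -c "
from h import *
o=get_obs();p=snapshot('wrist');save(p,'w20')
go(.5346,.3669,.13,34)"
```

```text
t 34.12 pos [0.3705 0.2825 0.0942] phi 37.4 gap 0.0372 F [-0.2 -1.1 -1.2] -> dp [-1.086, 6.053, 0.183] rot [0.002, 0.0, 0.059] rows>= 5
```

View pics/w20.png

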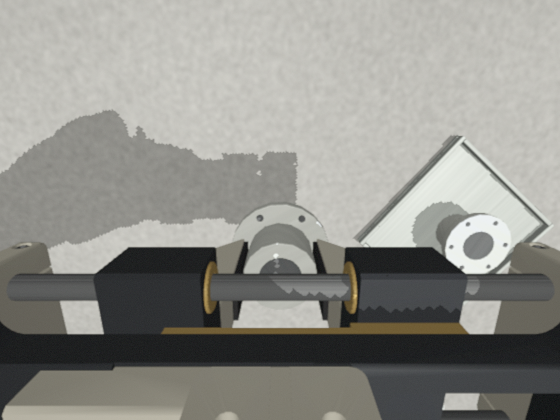

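Request:
{"method": "servo_tool", "body": {
  "dp": [
    [-0.1, 0.6, 0.05],
    [-0.3, 1.6, 0.1],
    [-0.5, 2.7, 0.15],
    [-0.7, 3.8, 0.18],
    [-0.9, 4.9, 0.18],
    [-1.03, 5.7, 0.18],
    [-1.09, 6.05, 0.18],
    [-1.09, 6.05, 0.18],
    [-1.09, 6.05, 0.18],
    [-1.09, 6.05, 0.18]
  ],
  "rotation": [
    [0.002, 0, 0.02],
    [0.002, 0, 0.04],
    [0.002, 0, 0.059],
    [0.002, 0, 0.059],
    [0.002, 0, 0.059],
    [0.002, 0, 0.059],
    [0.002, 0, 0.059],
    [0.002, 0, 0.059],
    [0.002, 0, 0.059],
    [0.002, 0, 0.059]
  ],
  "gripper": [30, 30, 30, 30, 30, 30, 30, 30, 30, 30]
}}

```text
clock: 34.95
position: [0.5325, 0.3662, 0.0877]
ee_rot: [0.469, 0.883, -0.001, -0.001]
wrist_force: [0.1, -0.4, -1.3]
finger_gap: 0.0375
```

```bash
python3 -c "
from h import *
p=snapshot('side');save(p,'s21')
go(.5346,.3669,.075,34)"
```

```text
t 35.0 pos [0.5328 0.3662 0.0881] phi 34.1 gap 0.0372 F [-1.1  0.1 -1.6] -> dp [-0.014, 0.069, 1.804] rot [-0.003, 0.0, 0.002] rows>= 2
```

Descend to hover about 15 mm above contact, then check alignment.

Request:
{"method": "servo_tool", "body": {
  "dp": [
    [-0.01, 0.07, 0.4],
    [-0.01, 0.07, 0.9],
    [-0.01, 0.07, 1.4],
    [-0.01, 0.07, 1.7],
    [-0.01, 0.07, 1.8],
    [-0.01, 0.07, 1.8],
    [-0.01, 0.07, 1.8]
  ],
  "rotation": [
    [-0.003, 0, 0],
    [-0.003, 0, 0],
    [-0.003, 0, 0],
    [-0.003, 0, 0],
    [-0.003, 0, 0],
    [-0.003, 0, 0],
    [-0.003, 0, 0]
  ],
  "gripper": [30, 30, 30, 30, 30, 30, 30]
}}

```text
clock: 35.58
position: [0.5344, 0.3672, 0.0339]
ee_rot: [0.469, 0.883, 0.0, -0.0]
wrist_force: [-0.3, 0.0, -0.8]
finger_gap: 0.0373
```

```bash
python3 - <<'E'
from h import *
go(.5346,.3669,.06,34)
for n in('side','scene'):
    p=snapshot(n);x,y=[int(v) for v in proj(p,[.534,.367,.05])]
    x0=min(max(x-60,0),440);y0=max(y-50,0)
    cv2.imwrite(f'pics/{n}22.png',cv2.cvtColor(cv2.resize(p['pixels'][y0:y0+100,x0:x0+120],None,fx=6,fy=6,interpolation=cv2.INTER_CUBIC),cv2.COLOR_RGB2BGR))
o=get_obs();p=snapshot('wrist');save(p,'w22')
E
```

```text
t 35.58 pos [0.5344 0.3672 0.0339] phi 34.1 gap 0.0373 F [-0.3  0.  -0.8] -> dp [-0.013, -0.0, 0.496] rot [0.0, -0.0, 0.002] rows>= 1
```

View pics/scene22.png

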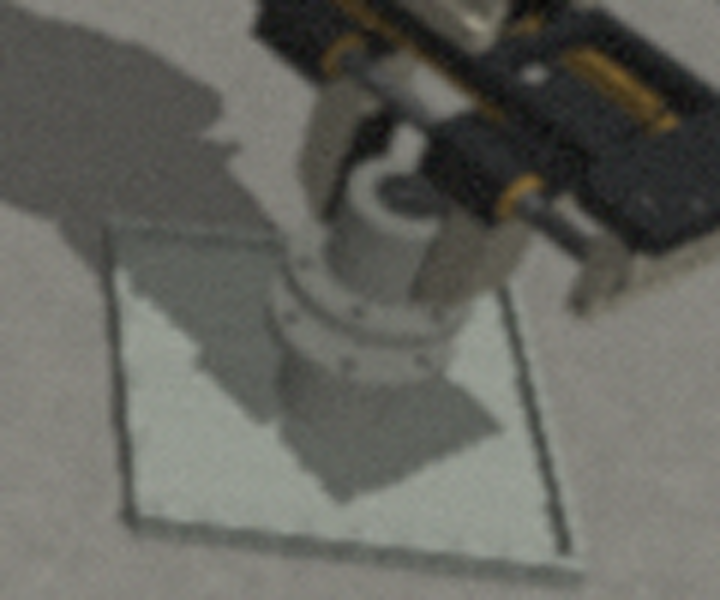

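View pics/side22.png

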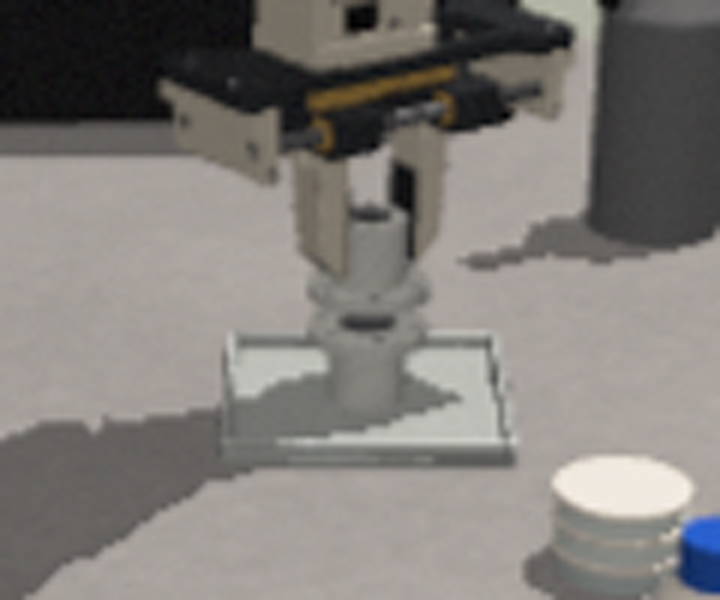

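Both views show the upper brim directly above the lower one (side columns 310–428 against 308–426). I'll lower it gently.

Request:
{"method": "servo_tool", "body": {
  "dp": [
    [0, 0, 0.1],
    [0, 0, 0.2],
    [0, 0, 0.3],
    [0, 0, 0.38],
    [0, 0, 0.44],
    [0, 0, 0.48],
    [0, 0, 0.5],
    [0, 0, 0.52],
    [0, 0, 0.54]
  ],
  "rotation": [
    [0, 0, 0],
    [0, 0, 0],
    [0, 0, 0],
    [0, 0, 0],
    [0, 0, 0],
    [0, 0, 0],
    [0, 0, 0],
    [0, 0, 0],
    [0, 0, 0]
  ],
  "gripper": [30, 30, 30, 30, 30, 30, 30, 30, 30]
}}

```text
clock: 36.48
position: [0.5351, 0.3677, 0.019]
ee_rot: [0.469, 0.883, 0.001, 0.0]
wrist_force: [-0.7, -1.9, 4.8]
finger_gap: 0.0373
```

```bash
python3 -c "
from h import *
go(.5346,.3669,.06,34)"
```

```text
t 36.48 pos [0.5351 0.3677 0.019 ] phi 34.1 gap 0.0373 F [-0.7 -1.9  4.8] -> dp [-0.014, -0.028, 0.0] rot [0.002, 0.0, 0.002] rows>= 1
```

Request:
{"method": "servo_tool", "body": {
  "dp": [
    [0, 0, 0],
    [0, 0, 0],
    [0, 0, 0],
    [0, 0, 0],
    [0, 0, 0],
    [0, 0, 0],
    [0, 0, -0.4],
    [0, 0, -1.2],
    [0, 0, -2.2],
    [0, 0, -3.2]
  ],
  "rotation": [
    [0, 0, 0],
    [0, 0, 0],
    [0, 0, 0],
    [0, 0, 0],
    [0, 0, 0],
    [0, 0, 0],
    [0, 0, 0],
    [0, 0, 0],
    [0, 0, 0],
    [0, 0, 0]
  ],
  "gripper": [40, 46, 54, 60, 64, 64, 64, 64, 64, 64]
}}

```text
clock: 37.32
position: [0.5343, 0.3675, 0.1164]
ee_rot: [0.469, 0.883, 0.0, -0.0]
wrist_force: [1.0, 0.1, -0.5]
finger_gap: 0.0638
```

Request:
{"method": "servo_tool", "body": {
  "dp": [
    [0, 0, -0.5],
    [0, 0, -1],
    [0, 0, -1],
    [0, 0, -1]
  ],
  "rotation": [
    [0, 0, 0],
    [0, 0, 0],
    [0, 0, 0],
    [0, 0, 0]
  ],
  "gripper": [64, 64, 64, 64]
}}

```text
clock: 37.65
position: [0.5347, 0.3676, 0.1471]
ee_rot: [0.469, 0.883, 0.001, 0.001]
wrist_force: [-0.1, 0.2, -0.2]
finger_gap: 0.0643
```

```bash
python3 look.py spacer_crown_up_mid .5346 .3669 w23 .044; python3 - <<'E'
from h import *
st()
for n in('side','scene'):
    p=snapshot(n);save(p,n+'23')
    x,y=[int(v) for v in proj(p,[.534,.367,.05])]
    x0=min(max(x-60,0),440);y0=max(y-50,0)
    cv2.imwrite(f'pics/{n}23z.png',cv2.cvtColor(cv2.resize(p['pixels'][y0:y0+100,x0:x0+120],None,fx=5,fy=5,interpolation=cv2.INTER_CUBIC),cv2.COLOR_RGB2BGR))
E
python3 poses.py | grep -c . ; python3 - <<'E'
import cv2,numpy as np
a=cv2.imread('pics/scene23z.png');b=cv2.imread('pics/side23z.png')
cv2.imwrite('pics/z23.png',cv2.resize(np.hstack([a,b]),(800,333)))
E
```

```text
spacer_crown_up_mid 0.57 2503 fit [0.5354 0.3668] 152
{'clock': 37.75, 'position': [0.5338, 0.3665, 0.1451], 'ee_rot': [0.4686, 0.8834, -0.0006, -0.0003], 'wrist_force': [-0.4237, -0.0822, -0.8477], 'finger_gap': 0.0641, 'joints': [-0.0032, 0.7023, -0.9645, 1.583, 0.6099, 1.1849, -0.499]}
15
```

View pics/z23.png

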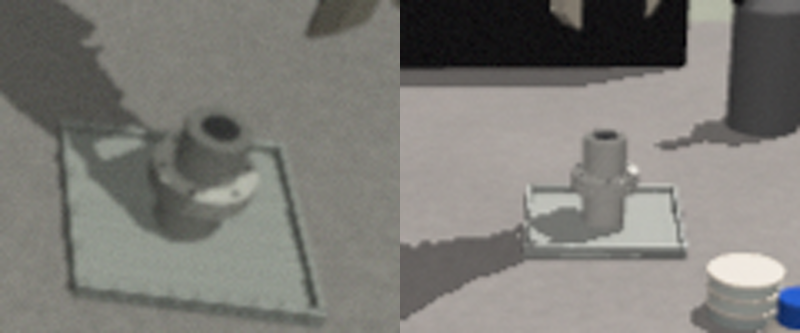

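View pics/side23.png

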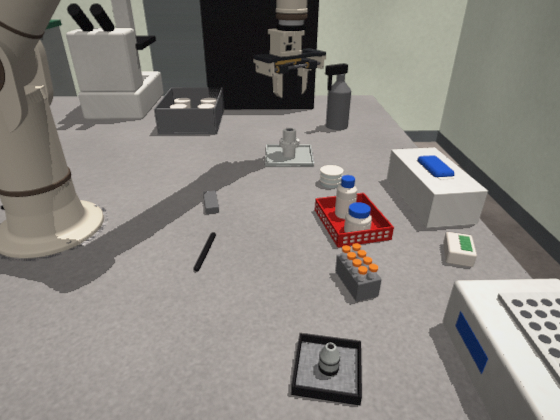

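View pics/w23.png

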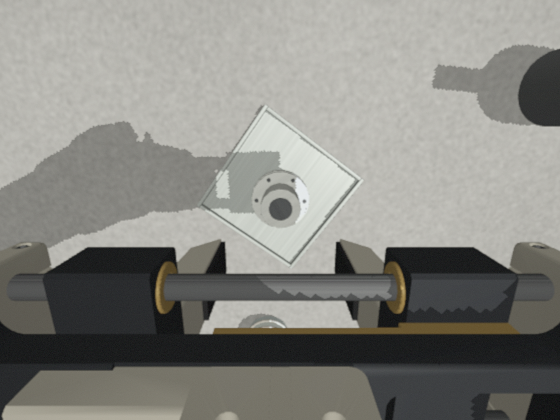

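The stack stands upright and centred in the tray: the side view has it at (289,145), and the upper spacer fits at (0.535, 0.367) against (0.535, 0.367) for the lower. The bottles and the objective are upright, and the rack (357,270) and dishes (331,177) look unmoved. The fingers are clear, so I'm handing in.

```bash
python3 -c "
from h import *
print(close_job())"
```

```text
the job is handed in; nothing more can be done
None
```

The bench is cleared and the job is handed in at about 38 s of the 125 s allowed. `close_job()` gives no verdict, so the results below rest on my own last pictures.

- **Bottles:** both stand upright in the red basket, side by side along its y. I placed the squat one first.
- **Objective:** it stands nose up near the middle of the lens box.
- **Spacers:** the crown-down one went into the tray first and the crown-up one on top, brim to brim. The wrist-camera fits put the lower at (0.5346, 0.3669) and the upper at (0.5354, 0.3668), under 1 mm apart. The tray centre measured about (0.534, 0.366).
- **Rack and dishes:** in the last side picture both are standing where they were. I judged this by eye and did not refit their positions.

**Fingertip offset:** the fingertips turned out to be about 41 mm short of the reported TCP. My first grasp of the squat bottle therefore closed on nothing, with about 8 N at the wrist. The bottle had not moved when I refitted it, and I corrected for the offset in every later move.

**Fit that failed:** after placing the squat bottle, the trained network did not find it in the wrist picture. I confirmed that placing by eye only.

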